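# Empty the photometer's cuvette tray and clamp it back

### The job

Empty the photometer's used-cuvette tray: with the slotted key, not the fingers, turn both clamp screws anticlockwise to their open stops, then lift the blue tray out of its dock by its bar, carry it level, hook its front lip over the rim of the yellow waste box and tip it right up on the rim (close to a right angle) so that the used cuvettes slide into the box; any cuvettes lying about on the bench go into the box too. Then set the empty tray back in its dock, and only after that turn both screws clockwise to their closed stops with the key, so that their tabs lie over the tray's ears again. Finish with the key standing in its grey holder, and do not disturb the mortar, the wash bottle or the clear box.

Things in the scene. Friction and masses are not known exactly. Their poses are not given: they have to be found in the camera images.
- dock: fixed white plate 190 (x) x 250 (y) x 8 mm; the photometer's housing (60 mm high) covers y 135 to 275 mm. Origin under the plate's centre; x is the way the docked tray's lip points, z up. Docked, the tray's origin is at (0, 0, 8 mm), axes alike; grey strips up to 12 mm above the plate guide its foot with 3 to 4 mm of play all round. Clamp screws at (0, +-90) mm
- tray: blue open-fronted tray, 160 g, clamped in its dock at first, holding 2 to 4 cuvettes. Origin mid underside; x to its open front, z up. Foot x -65 to 45, y +-60, z 0 to 10 mm. Flat floor, top z 14, from x -65 to 75: a 30 mm lip overhangs the foot in front; 4 mm ridge at x 71. Side and rear walls to z 40; ears 36 mm long reach y +-72 at z 18 to 22 mm
- tray_bar (a point): middle of the tray's grip: a rubber-covered round bar 16 mm thick along tray y, 108 mm clear between its two posts (at tray x -71, y 0, z 80 mm). It can be taken from above or tilted; held loosely it can turn between the fingers, 40 N holds the loaded tray level
- tray_lip (a point): under the tray's lip, 5 mm in front of the foot (tray x 50, y 0, z 10 mm): this point belongs on top of the box's rim
- waste_box: fixed yellow open box, 160 (x) x 240 (y) x 65 mm high outside, walls and floor 6 mm. Origin under its centre; the -x wall is the one for hooking the tray, which then has its x axis along the box's x axis, its foot outside the wall
- box_rim (a point): middle of the top of the waste box's -x wall (box x -77, y 0, z 65 mm), axes as the box
- screw_far (a joint): clamp screw at dock y +90 mm, captive, vertical hinge, rad: 0 = open, tab along dock +x; grows clockwise seen from above; 1.57 = at the stop, tab over the tray's ear, holding it down. Stays where it is left; takes about 0.06 N m to turn; starts closed, between 1.1 and 1.57; the tray is free below 0.35
- screw_near (a joint): clamp screw at dock y -90 mm, the same, but its tab lies along dock -x at 0
- screw_far_head (a point): middle of the top of the screw's head: an upright brass blade 24 mm long (along the tab), 6 mm thick, 14 mm high, 54 mm above the bench at its top; the tab is a steel arm under it, reaching 25 mm from the axis, underside 33 mm above the bench
- screw_near_head (a point): the same on the other screw
- key: slotted screw key, 120 g, 100 mm tall, upright in its holder. Origin mid lower end, z up the stem. Red square handle 20 x 20 mm, z 29 to 100 mm; steel foot 20 (x) x 26 (y) mm with a slot 10 mm wide, 16 mm deep, open below and at both ends, along the key's x axis, that fits over a screw's blade (about 11 degrees of slack)
- holder: fixed grey open cup 56 x 56 mm, 22 mm high, walls and floor 5 mm, in which the key stands upright; origin under its centre
- mortar: white mortar bowl, 90 mm across, 55 mm high; bystander
- wash_bottle: white wash bottle, 72 mm across, 150 mm high; bystander
- gel_box: clear shallow box 120 x 120 x 30 mm; bystander
- cuvette0: capped, filled plastic cuvette, amber with a red cap, a square bar 45 x 12.5 x 12.5 mm, 12 g, lying on a long side; origin at the middle of its underside, x along its length (cap at -x); starts in the tray or is absent
- cuvette1: capped, filled plastic cuvette, amber with a red cap, a square bar 45 x 12.5 x 12.5 mm, 12 g, lying on a long side; origin at the middle of its underside, x along its length (cap at -x); starts in the tray or is absent
- cuvette2: capped, filled plastic cuvette, amber with a red cap, a square bar 45 x 12.5 x 12.5 mm, 12 g, lying on a long side; origin at the middle of its underside, x along its length (cap at -x); starts in the tray or is absent
- cuvette3: capped, filled plastic cuvette, amber with a red cap, a square bar 45 x 12.5 x 12.5 mm, 12 g, lying on a long side; origin at the middle of its underside, x along its length (cap at -x); starts in the tray or is absent
- cuvette4: capped, filled plastic cuvette, amber with a red cap, a square bar 45 x 12.5 x 12.5 mm, 12 g, lying on a long side; origin at the middle of its underside, x along its length (cap at -x); starts on the bench or is absent
- cuvette5: capped, filled plastic cuvette, amber with a red cap, a square bar 45 x 12.5 x 12.5 mm, 12 g, lying on a long side; origin at the middle of its underside, x along its length (cap at -x); starts on the bench or is absent
- cuvette6: capped, filled plastic cuvette, amber with a red cap, a square bar 45 x 12.5 x 12.5 mm, 12 g, lying on a long side; origin at the middle of its underside, x along its length (cap at -x); starts on the bench or is absent

How it is judged:
By the outcome, as a careful person would: the job done as asked, in the order asked, and still so for the second after the job is handed in, with the robot touching nothing.
Of cuvette0, cuvette1, cuvette2, cuvette3 only 2 to 4 are there at a start; the rules pass over those that are not, and their reading is None.
Of cuvette4, cuvette5, cuvette6 only 1 to 3 are there at a start; the rules pass over those that are not, and their reading is None.
At some moment in a run one of cuvette4, cuvette5, cuvette6 may be knocked a few centimetres aside while the robot is not near it.
It also fails if it takes over 210 s, if anything falls off the work surface, if the arm or the gripper's body presses on something with over 40 N, if the wrist force passes 120 N, or if a joint passes its speed limit or range.

### The arm

A 6-joint arm with a two-finger parallel gripper is mounted at the origin on the work surface. World frame = base frame: x ahead of the robot, y to its left, z up, the work surface at z = 0. Lengths are in m, angles in degrees, forces in N, time in s.
With the tool pointing down it reaches from about 0.25 to 0.725 m from the base axis. Payload 9.7 kg.
Tool frame: the origin (TCP) lies between the finger pads; the fingertips stand 25 mm ahead of it and the grasp point (between the pads) lies 6 mm ahead of it; z points along the fingers, y is the line along which they close (so a half turn about z gives the same grasp; the last joint's range is limited). The gripper opens to 85 mm and grips with 20 to 120 N. Pads are 22 mm wide; open, the fingers measure 114 mm over their backs; the gripper's body (76 mm by 85 mm) begins 54 mm behind the grasp point. The pads swing forward as they close: fully open they stand 13 mm farther back than shut.
Start: joints at [69.844, 4.979, 10.078, 95.1, 0, 90], TCP at [0.19, 0.516, 0.256] pointing down, gripper open.
Joint ranges: [-179.16, 179.16], [-48.56, 103.87], [-65.8, 70.77], [-126.05, 130.52], [-82.76, 87.17], [-180, 180]. Speed limits (degrees/s): [127.2, 127.2, 147.25, 180, 180, 180].

### API

Orientations are given as [roll, pitch, yaw] about the fixed x, y, z axes, in that order (R = Rz(yaw) Ry(pitch) Rx(roll)).
In Python, from workcell import bot gives the robot as it stands.
- The arm moves only by the shell command python3 drive.py FILE [FORCE], which reads ROWS from the file FILE. ROWS is one flat JSON list of numbers that holds 1 to 5 rows one after another, with no inner brackets; each row has 5 numbers: dx, dy, dz in units of 25 mm, then a turn about the tool's z in units of 2 degrees, then the finger opening in m; each row is the pose to reach, as a shift and turn from the pose commanded when the command began, along the tool's axes at that moment; what a row does not reach only later rows make up. A row lasts 1/12 s, in which the tool goes at most 0.0417 m and 7.16 degrees, less where a joint would pass 70% of its speed; a pose out of reach is approached as far as the arm can. The fingers move at their own pace and stop on an object; FORCE is the grip in N (left out, the last holds). Time passes only in rows, so rows that do not move let the fingers close. It prints the time, the measured TCP pose, the force, the opening and the grip force at its end. Input that does not fit is refused with a message, and nothing moves.
- bot.get_obs(): the state, without advancing time (a new reading comes with each control period).
- bot.camera(name): name is "side" or "top" or "wrist"; returns the picture (384x512x3 uint8, blue, green, red); there is no depth.
- bot.camera_info(name): a dict with "mtx" (3x3 intrinsics, pixels), "extrinsics" (4x4, takes a point from camera to world coordinates). Camera axes: x right, y down, z forward; pixel columns grow to the right and rows downward; lengths in m; the calibration is good to about 2 mm. A picture is of the moment at which its call begins: read the wrist's pose just before it. camera_info takes no time and is no camera call; for the wrist camera it gives the pose at the moment of the call.
- bot.job_done(): hands the job in; it is judged then, once.
The state is a dict: "time": time; "q": joint angles; "qd": joint speeds; "joint_efforts": joint torques, N m; "ee_pos": TCP position; "tcp_rot": TCP orientation; "wrist_force": force on the tool from outside, world axes, zero at the start; "torque": the same for the moment, N m; "opening": finger opening in m; "grasp_force": force on a finger pad.
Only numpy, scipy, OpenCV 4.12 (cv2) and the standard library are available. Lean on these libraries where they do the work, as an engineer would, in place of code of your own. Each camera call takes 0.05 s, during which the arm holds its last target. There are 200 camera calls.

## Working session

There is one attempt and no reset: what is moved stays moved. The work goes in short steps, Python scripts to look and compute and a shell command to move; the robot and the scene stay as the last step left them, time stands still between calls to the robot, and variables do not carry over. Pictures are saved under pics/ and viewed, at most 14 in all, crops included, and the job is handed in when it is done.

```bash
ls; mkdir -p pics; python3 - <<'E'
from workcell import bot
import cv2
for n in("top","side"):
    cv2.imwrite(f"pics/{n}0.png",bot.camera(n)); i=bot.camera_info(n); print(n,i["mtx"].round(1).tolist(),i["extrinsics"].round(3).tolist())
o=bot.get_obs();print({k:o[k] for k in("time","ee_pos","tcp_rot","opening","wrist_force")})
E
```

```text
drive.py
pics
workcell.py
top [[424.0, 0.0, 257.7], [0.0, 424.0, 186.5], [0.0, 0.0, 1.0]] [[-0.018, -0.982, 0.188, 0.397], [-1.0, 0.014, -0.022, 0.004], [0.019, -0.189, -0.982, 1.18], [0.0, 0.0, 0.0, 1.0]]
side [[362.9, 0.0, 256.9], [0.0, 362.9, 190.3], [0.0, 0.0, 1.0]] [[0.746, -0.387, 0.542, 0.082], [-0.666, -0.425, 0.613, -0.597], [-0.008, -0.818, -0.575, 0.634], [0.0, 0.0, 0.0, 1.0]]
{'time': 0.1, 'ee_pos': array([0.18946181, 0.5161642 , 0.25567156]), 'tcp_rot': array([-1.79933346e+02,  5.40596330e-04,  1.59845171e+02]), 'opening': 0.08559457757268667, 'wrist_force': array([-0.41573607,  1.05052289, -0.03657074])}
```
```bash
python3 - <<'E'
import cv2
for n in("top","side"):
    im=cv2.imread(f"pics/{n}0.png"); cv2.imwrite(f"pics/{n}0b.png",cv2.resize(im,(800,600),interpolation=cv2.INTER_CUBIC))
E
```

View pics/top0b.png

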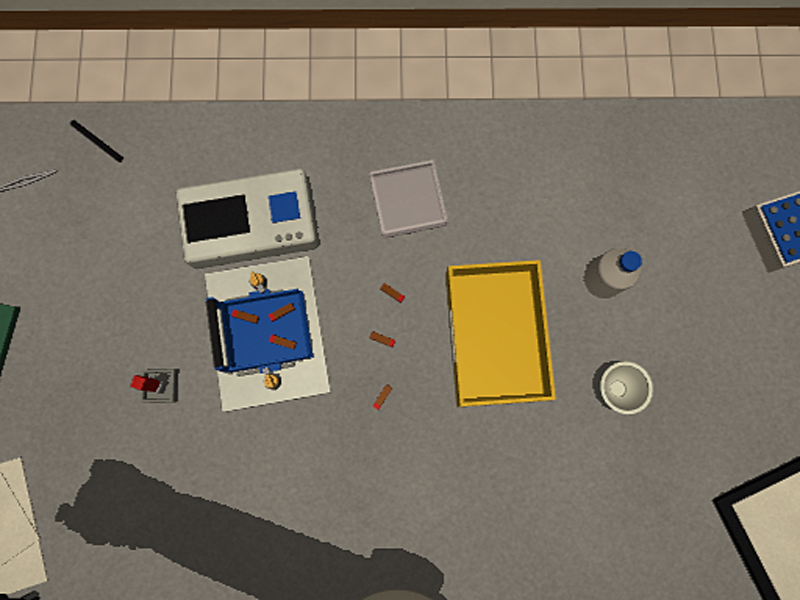

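View pics/side0b.png

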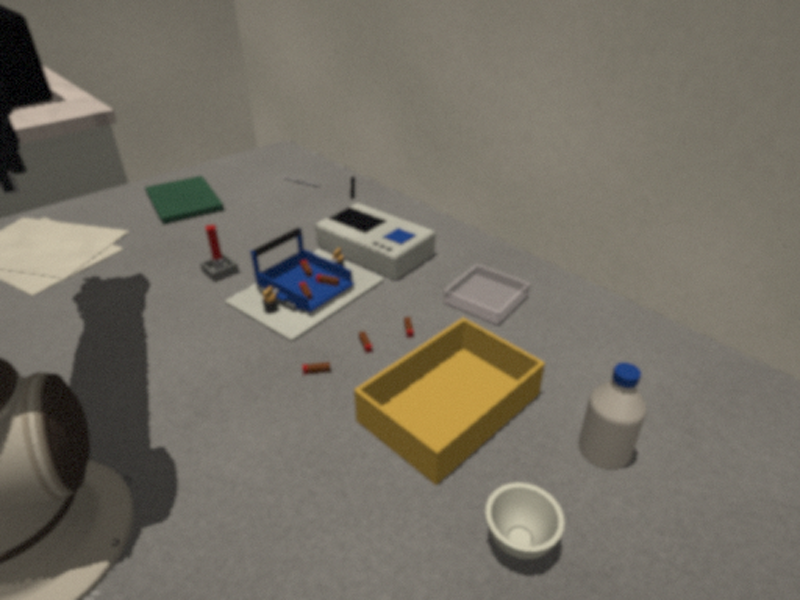

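Top view (800×600): the dock plate has its near corners at (222,411) and (330,392), with screw heads at (258,281) and (272,381). The key is at (145,383) with its holder at (161,386). Three cuvettes lie in the tray and three on the bench, at (392,293), (382,339) and (383,396). The box's left rim runs from (447,268) to (460,406).

```bash
cat > h.py <<'E'
import numpy as np, cv2
from workcell import bot
from scipy.optimize import least_squares
def cam(n): i=bot.camera_info(n); return np.array(i["mtx"]),np.array(i["extrinsics"])
def p2w(c,uv,z):
    K,E=c; d=E[:3,:3]@np.linalg.solve(K,[uv[0],uv[1],1]); t=(z-E[2,3])/d[2]; return E[:3,3]+t*d
def proj(c,P):
    K,E=c; q=(np.atleast_2d(P)-E[:3,3])@E[:3,:3]; p=q@K.T; return p[:,:2]/p[:,2:]
def fr(x,y,yaw,P):
    c,s=np.cos(np.radians(yaw)),np.sin(np.radians(yaw)); P=np.atleast_2d(np.array(P,float))
    return np.c_[x+c*P[:,0]-s*P[:,1],y+s*P[:,0]+c*P[:,1],P[:,2]]
def fit(c,P,uv,x0):
    f=lambda v:(proj(c,fr(*v,P))-uv).ravel(); r=least_squares(f,x0,x_scale=[.01,.01,1]); return r.x,np.abs(r.fun).max()
def snap(n,name,crop=None,size=(800,600)):
    c=cam(n); im=bot.camera(n); np.savez("pics/"+name,K=c[0],E=c[1]); cv2.imwrite("pics/"+name+"_raw.png",im)
    if crop: im=im[crop[1]:crop[3],crop[0]:crop[2]]
    cv2.imwrite("pics/"+name+".png",cv2.resize(im,size,interpolation=cv2.INTER_CUBIC))
def tool(dst):  # world displacement to dst in tool axes
    from scipy.spatial.transform import Rotation as R
    o=bot.get_obs(); M=R.from_euler("xyz",o["tcp_rot"],degrees=True).as_matrix(); return (M.T@(np.array(dst)-o["ee_pos"])).round(4)
E
python3 - <<'E'
from h import *
c=cam("top"); s=1.5625
u=lambda *a:np.array(a,float)/s
m=lambda *a:np.array(a,float)/1000
uv=u((222,411),(330,392),(258,281),(272,381))
print("dock",fit(c,m((-95,-125,8),(95,-125,8),(0,90,54),(0,-90,54)),uv,[.4,.2,-82]))
uv=u((447,268),(540,261),(555,399),(460,406))
print("box",fit(c,m((-80,120,65),(80,120,65),(80,-120,65),(-80,-120,65)),uv,[.4,-.1,-85]))
print("key top",p2w(c,u((136,382))[0],.1),"holder",[p2w(c,q,.022).round(3).tolist() for q in u((147,370),(179,369),(178,402),(145,402))])
for q in u((392,293),(382,339),(383,396)):print(p2w(c,q,.0125).round(3))
print("mortar,bottle,gel",p2w(c,u((626,388))[0],.055),p2w(c,u((628,262))[0],.15),p2w(c,u((408,198))[0],.03))
E
```

```text
dock (array([  0.55156132,   0.21729877, -81.70636889]), np.float64(2.0118385678711377))
box (array([  0.53845449,  -0.18550862, -86.78431887]), np.float64(0.9433613216724552))
key top [0.46236411 0.41087777 0.1       ] holder [[0.487, 0.423, 0.022], [0.488, 0.368, 0.022], [0.432, 0.367, 0.022], [0.433, 0.423, 0.022]]
[ 0.619 -0.003  0.012]
[0.536 0.016 0.012]
[0.436 0.016 0.012]
mortar,bottle,gel [ 0.44122787 -0.39593625  0.055     ] [ 0.63780185 -0.38177625  0.15      ] [ 0.79044721 -0.03416821  0.03      ]
```

```bash
python3 - <<'E'
from h import *
print(tool([.40,.40,.26]))
E
```

```text
[-0.2377 -0.0365 -0.0043]
```

The manual's scale: shifts go in units of 25 mm and turns go in units of 2 degrees. Converting my numbers, -0.04 m is -1.6, -0.2 m is -8.

```bash
echo '[-1.6,-0.24,0,0,0.085,-3.2,-0.48,0,0,0.085,-4.8,-0.72,0,0,0.085,-6.4,-0.96,0,0,0.085,-8,-1.2,0,0,0.085]' > next.json && python3 drive.py next.json; echo '[-1.52,-0.26,0,0,0.085,-1.52,-0.26,0,0,0.085,-1.52,-0.26,0,0,0.085]' > next.json && python3 drive.py next.json
python3 - <<'E'
from h import *
snap("wrist","w1"); c=cam("wrist"); print(c[1].round(3).tolist(),c[0].round(1).tolist(), bot.get_obs()["ee_pos"])
print(proj(c,[[.46,.4,.1],[.55,.217,.03]])*1.5625)
E
```

```text
time: 0.52
ee_pos: [0.3682, 0.418, 0.256]
tcp_rot: [-180.0, -0.0, 159.9]
wrist_force: [-1.3, 0.1, -0.1]
opening: 0.0853
grasp_force: 0.0
time: 0.77
ee_pos: [0.4018, 0.3988, 0.2556]
tcp_rot: [-179.9, -0.0, 159.6]
wrist_force: [-0.6, -0.1, -0.4]
opening: 0.085
grasp_force: 0.0
[[0.347, 0.902, 0.257, 0.336], [0.938, -0.333, -0.097, 0.425], [-0.002, 0.274, -0.962, 0.373], [0.0, 0.0, 0.0, 1.0]] [[301.3, 0.0, 255.3], [0.0, 301.3, 196.7], [0.0, 0.0, 1.0]] [0.4007029  0.3995616  0.25577499]
[[430.87571471 378.94490697]
 [259.32648704 502.69459283]]
```

View pics/w1.png

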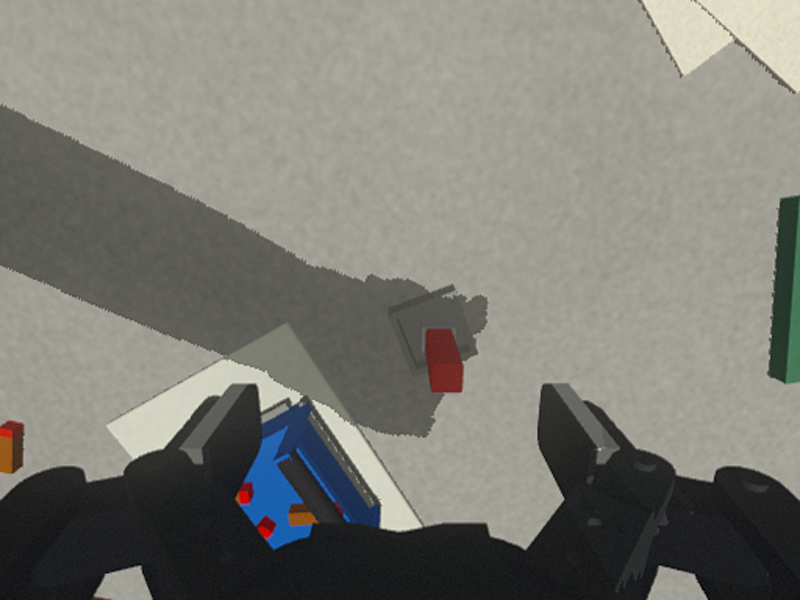

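Wrist view: the key's handle top is a square around (446,377), nearly aligned with the tool. I'll enlarge it to read the foot's direction.

```bash
python3 - <<'E'
from h import *
im=cv2.imread("pics/w1_raw.png")[170:270,230:330]; cv2.imwrite("pics/w1c.png",cv2.resize(im,(600,600),interpolation=cv2.INTER_CUBIC))
E
```

```text
(no output)
```

View pics/w1c.png

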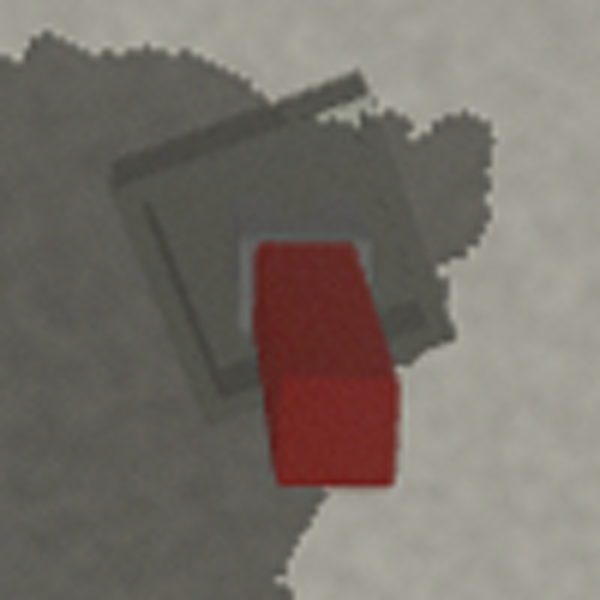

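```bash
python3 - <<'E'
from h import *
d=np.load("pics/w1.npz"); c=(d["K"],d["E"]); 
uv=np.array([(276,372),(400,378),(394,487),(276,488)])/6+[230,170]
P=[p2w(c,q,.1) for q in uv]; print(np.round(P,4), np.mean(P,0))
for a,b in((0,1),(1,2),(3,2),(0,3)): v=P[b]-P[a]; print(np.linalg.norm(v),np.degrees(np.arctan2(v[1],v[0])))
p=np.array([(240,238),(372,238)])/6+[230,170]; print([p2w(c,q,.029) for q in p])
o=bot.get_obs(); print(o["tcp_rot"],tool(np.mean(P,0)))
E
```

```text
[[0.4506 0.403  0.1   ]
 [0.4586 0.4215 0.1   ]
 [0.4767 0.4145 0.1   ]
 [0.4701 0.3961 0.1   ]] [0.46396129 0.40878127 0.1       ]
0.02020651537407784 66.68190226169422
0.01943555918881476 -21.164051370235377
0.019530551885845494 70.20148182612549
0.020671248169496826 -19.314322380862464
[array([0.45025488, 0.4002278 , 0.029     ]), array([0.45944967, 0.42501693, 0.029     ])]
[-1.79950221e+02 -3.82937964e-02  1.59740871e+02] [-0.0563  0.0307  0.1557]
```

```bash
echo '[-1.2,0.6,0,0,0.085,-2.252,1.228,0,0,0.085,-2.252,1.228,1.6,0,0.085,-2.252,1.228,3.2,0,0.085,-2.252,1.228,4.8,0,0.085]' > next.json && python3 drive.py next.json;echo '[0,0,1.2,0,0.085,0,0,2.4,0,0.085,0,0,2.4,0,0.085,0,0,2.4,0,0.01,0,0,2.4,0,0.01]' > next.json && python3 drive.py next.json 60;echo '[0,0,0,0,0.01,0,0,0,0,0.01,0,0,0,0,0.01,0,0,0,0,0.01,0,0,0,0,0.01]' > next.json && python3 drive.py next.json 60
```

```text
time: 1.23
ee_pos: [0.4632, 0.4109, 0.1351]
tcp_rot: [179.9, 0.0, 159.9]
wrist_force: [0.4, -0.3, -0.2]
opening: 0.085
grasp_force: 0.0
time: 1.65
ee_pos: [0.4637, 0.4107, 0.0785]
tcp_rot: [179.9, 0.1, 159.9]
wrist_force: [0.5, 0.7, 0.0]
opening: 0.0633
grasp_force: 0.0
time: 2.07
ee_pos: [0.4643, 0.4098, 0.0776]
tcp_rot: [179.9, 0.0, 159.8]
wrist_force: [-0.0, 0.6, 6.8]
opening: 0.0193
grasp_force: 61.7
```

```bash
echo '[0,0,-1.6,0,0.01,0,0,-3.2,0,0.01,0,0,-4.8,0,0.01,0,0,-6.4,0,0.01,0,0,-7.6,0,0.01]' > next.json && python3 drive.py next.json; python3 - <<'E'
from h import *
o=bot.get_obs();print(tool([.42,.27,.27]),o["opening"],o["q"])
E
```

```text
time: 2.48
ee_pos: [0.4638, 0.4093, 0.2699]
tcp_rot: [179.9, 0.1, 159.8]
wrist_force: [0.6, 1.3, -0.2]
opening: 0.019
grasp_force: 60.7
[-0.0069 -0.1459 -0.0004] 0.01901273359993718 [ 4.14309862e+01  1.50231065e+01  2.30842844e+01  9.79119321e+01
 -5.25670930e-04  6.15961262e+01]
```

```bash
echo '[-0.08,-1.6,0,0,0.01,-0.16,-3.2,0,0,0.01,-0.24,-4.8,0,0,0.01,-0.28,-5.84,0,0,0.01,-0.28,-5.84,0,0,0.01]' > next.json && python3 drive.py next.json; python3 - <<'E'
from h import *
snap("wrist","w2"); c=cam("wrist"); print(proj(c,fr(.5516,.2173,-81.7,[[0,.09,.054],[0,-.09,.054]]))*1.5625)
E
```

```text
time: 2.9
ee_pos: [0.4188, 0.2663, 0.2674]
tcp_rot: [-180.0, 0.0, 159.7]
wrist_force: [-0.7, -0.4, -2.5]
opening: 0.0194
grasp_force: 60.8
[[446.49531461 529.44593517]
 [337.7404777  354.88131117]]
```

View pics/w2.png

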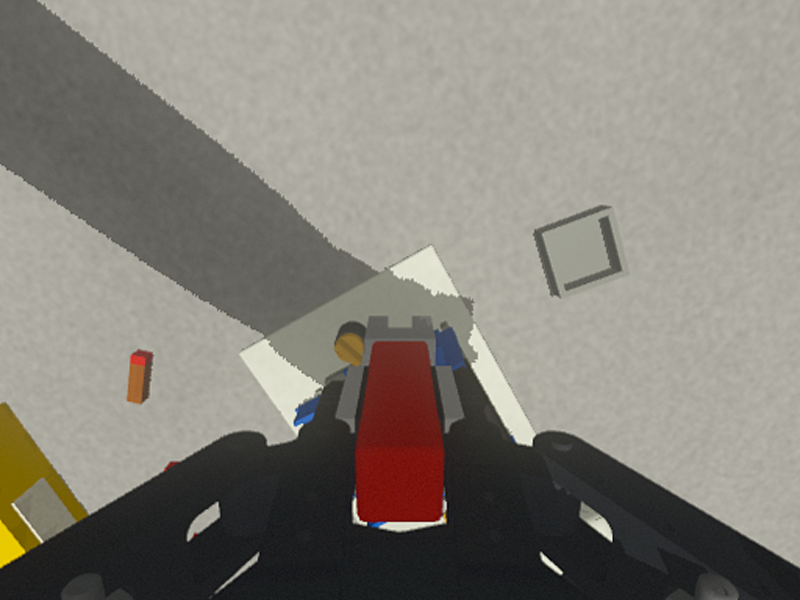

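Wrist view: the near screw is at (350,348) beside the held key, whose slot runs along tool x. The camera is on the base side of the tool. I'll enlarge the screw and the top view's far screw.

```bash
python3 - <<'E'
from h import *
a=cv2.imread("pics/w2_raw.png")[195:245,200:250]; b=cv2.imread("pics/top0.png")[165:255,125:215]
r=lambda i:cv2.resize(i,(400,400),interpolation=cv2.INTER_CUBIC); cv2.imwrite("pics/c2.png",np.hstack([r(a),r(b)]))
E
```

```text
(no output)
```

View pics/c2.png

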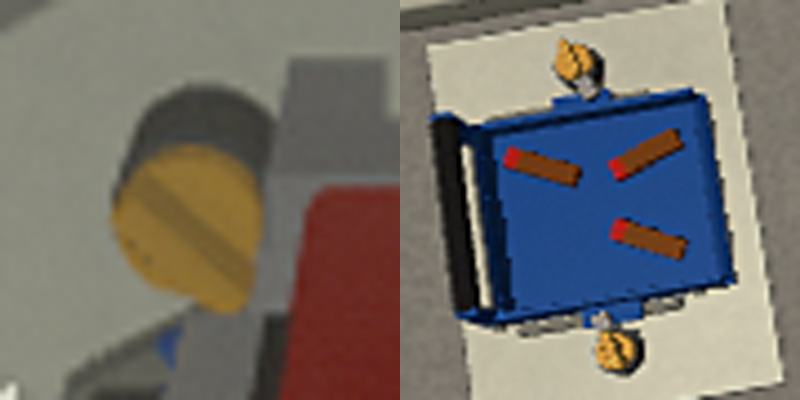

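```bash
python3 - <<'E'
from h import *
d=np.load("pics/w2.npz"); c=(d["K"],d["E"]); t=cam("top")
f=lambda x,y:np.array([x,y])/8+[200,195]
for z in(.04,.054): print(z,p2w(c,f(196,228),z))
v=p2w(c,f(250,275),.054)-p2w(c,f(145,185),.054); print(np.linalg.norm(v),np.degrees(np.arctan2(v[1],v[0])))
# top view head and tab points
g=lambda x,y:np.array([x-400,y])*90/400+[125,165]
for h,tb in(((576,60),(590,84)),((618,350),(601,320))):
    a=p2w(t,g(*h),.05);b=p2w(t,g(*tb),.036);w=b-a;print(a,b,np.hypot(*w[:2]),np.degrees(np.arctan2(w[1],w[0])))
# key bottom in hand
e=np.load("pics/w2.npz"); print(bot.get_obs()["ee_pos"],bot.get_obs()["q"])
m=lambda *a:np.array(a,float)/1000
# dock refit with ears/plate corners in crop
uv=np.array([g(*q) for q in((428,45),(722,2),(781,378))])
print([p2w(t,q,.008).round(4) for q in uv])
uv2=np.vstack([uv[2:],np.array([(222,411)])/1.5625]);print(fit(t,m((95,-125,8),(-95,-125,8)),uv2,[.55,.217,-82]))
E
```

```text
0.04 [0.46538501 0.20979881 0.04      ]
0.054 [0.46086139 0.21312453 0.054     ]
0.0205703614093131 26.485054597436434
[0.63962241 0.2311647  0.05      ] [0.62738163 0.22503054 0.036     ] 0.013691763760628431 -153.38339164635437
[0.46347757 0.20222577 0.05      ] [0.4823984  0.21522643 0.036     ] 0.022956799557650044 34.49327472243446
[0.41960868 0.26812942 0.26718286] [ 3.25826058e+01 -1.97353398e+00  4.19432031e+00  9.60956097e+01
 -7.81271302e-03  5.28732132e+01]
[array([0.6596, 0.3331, 0.008 ]), array([0.6852, 0.1478, 0.008 ]), array([0.4472, 0.1095, 0.008 ])]
(array([  0.55459782,   0.22314534, -80.32613922]), np.float64(0.3707240528569571))
```

```bash
python3 - <<'E'
from h import *
d=np.load("pics/w2.npz"); c=(d["K"],d["E"]); t=cam("top")
s=lambda x,y:np.array([x,y])/1.5625
print("holder",np.mean([p2w(c,s(*q),.022) for q in((535,235),(608,207),(622,270),(558,297))],0))
A,B=[p2w(c,s(*q),.008) for q in((431,246),(240,352))]; print(A,B,np.linalg.norm(A-B),np.degrees(np.arctan2(*(B-A)[1::-1])))
A,B=[p2w(t,s(*q),.008) for q in((222,411),(330,392))]; print("top",A,B,np.linalg.norm(A-B),np.degrees(np.arctan2(*(B-A)[1::-1])))
print("cuv",p2w(c,s(141,375),.0125))
E
```

```text
holder [0.45907786 0.40256822 0.022     ]
[0.41599554 0.29565217 0.008     ] [0.44517067 0.11225744 0.008     ] 0.1857008767632437 -80.96091301002078
top [0.41552692 0.29480734 0.008     ] [0.44492484 0.10820005 0.008     ] 0.1889087651971536 -81.0472645344987
cuv [0.43370192 0.02544771 0.0125    ]
```

In the tool's units: 0.057 m is 2.28, 0.01 m is 0.4, -7 degrees is -3.5.

```bash
echo '[-1.6,0.12,0,-3.5,0.01,-3.2,0.28,0,-7,0.01,-4.4,0.4,0,-10.5,0.01,-4.4,0.4,1.2,-14,0.01,-4.4,0.4,2.28,-17.5,0.01]' > next.json && python3 drive.py next.json; echo '[0,0,0,-3,0.01,0,0,0,-6,0.01,0,0,0,-6,0.01,0,0,0,-6,0.01]' > next.json && python3 drive.py next.json; python3 - <<'E'
from h import *
snap("wrist","w3"); c=cam("wrist"); o=bot.get_obs();print(o["ee_pos"],o["tcp_rot"],o["q"][5]); p=proj(c,[[.4645,.207,.054]])[0]; print(p)
x,y=p.astype(int)-40
im=cv2.imread("pics/w3_raw.png"); h=im[y:y+80,x:x+80]; cv2.imwrite("pics/w3c.png",cv2.resize(h,(600,600),interpolation=cv2.INTER_CUBIC)); print(x,y)
E
```

```text
time: 3.37
ee_pos: [0.5294, 0.2419, 0.2083]
tcp_rot: [180.0, 0.1, -164.9]
wrist_force: [-0.2, -0.2, -2.2]
opening: 0.0196
grasp_force: 60.8
time: 3.7
ee_pos: [0.527, 0.2421, 0.2089]
tcp_rot: [180.0, -0.0, -153.3]
wrist_force: [0.2, 0.6, -1.4]
opening: 0.0197
grasp_force: 60.8
[0.52700566 0.24199105 0.20925579] [ 1.79995364e+02  6.99120360e-03 -1.53345285e+02] -1.993207791100764
[251.03959817 107.2803328 ]
211 67
```

View pics/w3c.png

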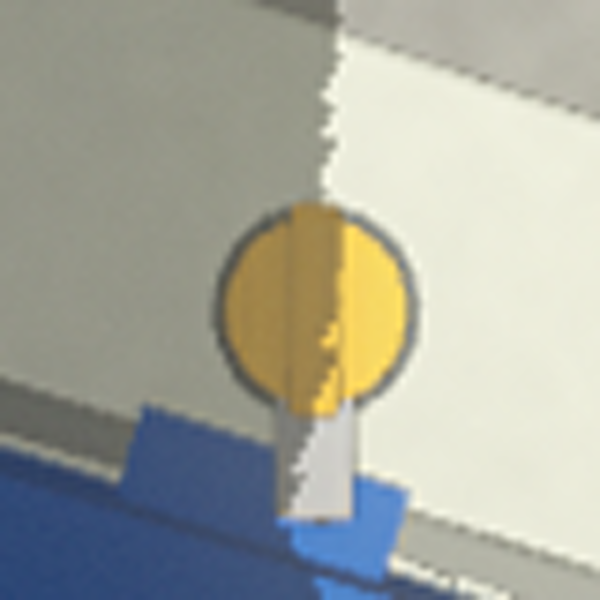

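```bash
python3 - <<'E'
from h import *
d=np.load("pics/w3.npz"); c=(d["K"],d["E"]); P=p2w(c,[211+317/7.5,67+310/7.5],.054); print(P)
Q=p2w(c,[211+317/7.5,67+517/7.5],.036);print(np.linalg.norm((Q-P)[:2])); print(tool([P[0],P[1],.2]))
E
```

```text
[0.46436741 0.20912373 0.054     ]
0.024959230070377113
[ 0.0707 -0.0013  0.0092]
```

In the tool's units: 0.0707 m is 2.828, 0.04 m is 1.6.

```bash
echo '[1.4,-0.052,0,0,0.01,2.828,-0.052,0,0,0.01,2.828,-0.052,1.6,0,0.01,2.828,-0.052,3,0,0.01,2.828,-0.052,3,0,0.01]' > next.json && python3 drive.py next.json; echo '[0,0,0.24,0,0.01,0,0,0.48,0,0.01,0,0,0.64,0,0.01,0,0,0.8,0,0.01,0,0,0.8,0,0.01]' > next.json && python3 drive.py next.json
```

```text
time: 4.17
ee_pos: [0.4614, 0.2073, 0.1285]
tcp_rot: [180.0, -0.4, -153.3]
wrist_force: [-0.1, 0.0, -1.9]
opening: 0.0194
grasp_force: 60.7
time: 4.58
ee_pos: [0.4646, 0.2086, 0.1144]
tcp_rot: [-180.0, 0.0, -153.2]
wrist_force: [1.1, -0.1, -1.9]
opening: 0.0191
grasp_force: 60.7
```

In the tool's units: -18 degrees is -9.

```bash
echo '[0,0,0,-3,0.01,0,0,0,-6,0.01,0,0,0,-9,0.01,0,0,0,-12,0.01,0,0,0,-15,0.01]' > next.json && python3 drive.py next.json;echo '[0,0,0,-3,0.01,0,0,0,-6,0.01,0,0,0,-9,0.01,0,0,0,-12,0.01,0,0,0,-15,0.01]' > next.json && python3 drive.py next.json;echo '[0,0,0,-2.5,0.01,0,0,0,-5,0.01,0,0,0,-7.5,0.01,0,0,0,-9,0.01,0,0,0,-9,0.01]' > next.json && python3 drive.py next.json; python3 -c "
from h import *
o=bot.get_obs();print(o['torque'],o['q'],o['tcp_rot'])"
```

```text
time: 5.0
ee_pos: [0.4644, 0.2085, 0.1149]
tcp_rot: [-180.0, 0.0, -122.9]
wrist_force: [-1.4, -0.3, -1.1]
opening: 0.0194
grasp_force: 60.8
time: 5.42
ee_pos: [0.4641, 0.2086, 0.1149]
tcp_rot: [180.0, 0.0, -92.9]
wrist_force: [-3.6, 0.3, -0.4]
opening: 0.0194
grasp_force: 60.9
time: 5.83
ee_pos: [0.4639, 0.2085, 0.1148]
tcp_rot: [180.0, 0.0, -75.0]
wrist_force: [-5.0, -0.4, 0.9]
opening: 0.0198
grasp_force: 61.0
[ 0.04982511  1.16051137 -0.05982025] [ 2.41851282e+01 -1.03323831e+00 -1.17416404e+01  7.93303729e+01
  3.83715642e-02 -8.07903638e+01] [ 1.79955584e+02  3.16710932e-02 -7.50245332e+01]
```

```bash
echo '[0,0,0,-1.5,0.01,0,0,0,-2.5,0.01,0,0,0,-2.5,0.01,0,0,0,-2.5,0.01]' > next.json && python3 drive.py next.json; python3 -c "
from h import *
o=bot.get_obs();print(o['torque'],o['tcp_rot'])";echo '[0,0,0,-1.5,0.01,0,0,0,-2.5,0.01,0,0,0,-2.5,0.01,0,0,0,-2.5,0.01]' > next.json && python3 drive.py next.json; python3 -c "
from h import *
o=bot.get_obs();print(o['torque'],o['tcp_rot'])"
```

```text
time: 6.17
ee_pos: [0.4639, 0.2085, 0.1148]
tcp_rot: [180.0, 0.0, -70.3]
wrist_force: [-5.0, 0.1, 1.5]
opening: 0.0195
grasp_force: 61.1
[-0.0077015   1.27500299 -0.07228398] [ 1.79957625e+02  3.56745130e-02 -7.02723132e+01]
time: 6.5
ee_pos: [0.4637, 0.2085, 0.1147]
tcp_rot: [179.9, 0.1, -65.3]
wrist_force: [-6.4, 0.3, 2.0]
opening: 0.0192
grasp_force: 61.3
[-0.03868275  1.57103052 -0.40822268] [ 1.79933166e+02  5.05986536e-02 -6.53010409e+01]
```

In the tool's units: -0.09 m is -3.6, -0.05 m is -2, 8 degrees is 4.

```bash
echo '[0,0,0,2,0.01,0,0,0,4,0.01,0,0,-0.4,4,0.01,0,0,-2,4,0.01,0,0,-3.6,4,0.01]' > next.json && python3 drive.py next.json; echo '[-0.4,-1.6,0,0,0.01,-0.8,-3.2,0,0,0.01,-1.2,-4.8,0,0,0.01,-1.6,-6.4,0,0,0.01,-1.72,-7.12,0,0,0.01]' > next.json && python3 drive.py next.json; echo '[0,0,0,0,0.01]' > next.json && python3 drive.py next.json; python3 - <<'E'
from h import *
snap("wrist","w4"); c=cam("wrist"); o=bot.get_obs();print(o["ee_pos"],o["tcp_rot"],o["q"][5]); p=proj(c,[[.642,.235,.054]])[0]; print(p)
x,y=p.astype(int)-40;y=max(y,0)
im=cv2.imread("pics/w4_raw.png"); h=im[y:y+80,x:x+80]; cv2.imwrite("pics/w4c.png",cv2.resize(h,(600,600),interpolation=cv2.INTER_CUBIC)); print(x,y)
E
```

```text
time: 6.92
ee_pos: [0.4635, 0.208, 0.2049]
tcp_rot: [179.9, -0.0, -73.1]
wrist_force: [0.3, 0.2, -0.9]
opening: 0.0192
grasp_force: 60.6
time: 7.33
ee_pos: [0.6253, 0.3032, 0.2033]
tcp_rot: [-180.0, 0.0, -73.1]
wrist_force: [0.9, 0.5, -2.0]
opening: 0.0193
grasp_force: 60.7
time: 7.42
ee_pos: [0.625, 0.3027, 0.2024]
tcp_rot: [180.0, -0.0, -73.1]
wrist_force: [0.3, 0.4, -2.1]
opening: 0.0195
grasp_force: 60.7
[0.62351872 0.30181009 0.20313065] [ 1.79937892e+02 -1.99867577e-02 -7.31056843e+01] -81.061515808902
[258.13820227 110.41543042]
218 70
```

View pics/w4c.png

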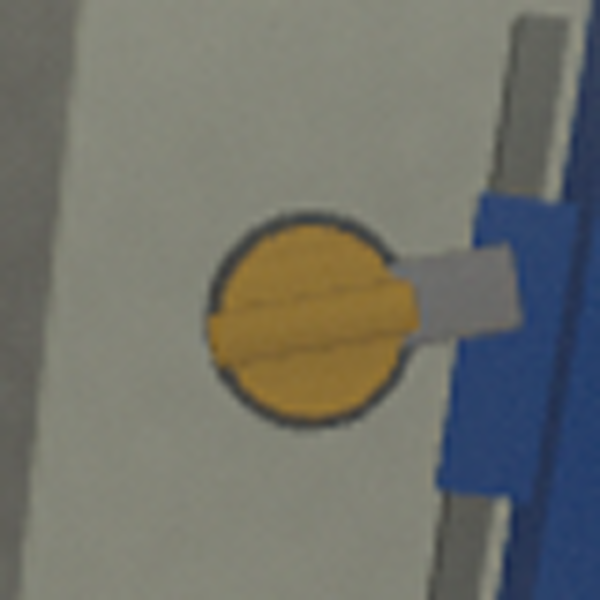

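```bash
python3 - <<'E'
from h import *
d=np.load("pics/w4.npz"); c=(d["K"],d["E"]); f=lambda x,y:np.array([218+x/7.5,70+y/7.5])
P=p2w(c,f(312,322),.054); v=p2w(c,f(416,303),.054)-p2w(c,f(209,341),.054); a=np.degrees(np.arctan2(v[1],v[0]))
print(P,np.linalg.norm(v),a)
e=[p2w(c,f(*q),.03) for q in((517,15),(430,600))];w=e[0]-e[1];print("dock x",np.degrees(np.arctan2(w[1],w[0])))
o=bot.get_obs(); print(tool([P[0],P[1],.125]),o["tcp_rot"])
E
```

```text
[0.6417711  0.23751013 0.054     ] 0.023808629967520294 -153.08306139400892
dock x -80.59211354151748
[0.0668 0.0011 0.0782] [ 1.79937892e+02 -1.99867577e-02 -7.31056843e+01]
```

```bash
echo '[1.2,0,0,3.5,0.01,2.672,0.044,0,7,0.01,2.672,0.044,0,10.5,0.01,2.672,0.044,0,14,0.01,2.672,0.044,0,17.5,0.01]' > next.json && python3 drive.py next.json; echo '[0,0,0,3.5,0.01,0,0,0,7,0.01,0,0,0,10.5,0.01,0,0,0,14,0.01,0,0,0,17.5,0.01]' > next.json && python3 drive.py next.json;echo '[0,0,0,2.5,0.01,0,0,0,5,0.01,0,0,1.4,5,0.01,0,0,2.8,5,0.01,0,0,2.8,5,0.01]' > next.json && python3 drive.py next.json; python3 - <<'E'
from h import *
o=bot.get_obs(); print(tool([.6418,.2375,.1145]),o["tcp_rot"],o["ee_pos"])
E
```

```text
time: 7.88
ee_pos: [0.6401, 0.2356, 0.206]
tcp_rot: [-179.9, 0.0, -108.6]
wrist_force: [0.1, -1.0, -1.5]
opening: 0.0193
grasp_force: 60.8
time: 8.3
ee_pos: [0.6398, 0.2364, 0.206]
tcp_rot: [-180.0, 0.1, -143.5]
wrist_force: [-1.1, 0.1, -1.3]
opening: 0.0195
grasp_force: 60.8
time: 8.72
ee_pos: [0.6371, 0.2354, 0.128]
tcp_rot: [179.9, -0.5, -153.1]
wrist_force: [-1.0, -1.4, -4.0]
opening: 0.0196
grasp_force: 60.7
[-0.0052 -0.0003  0.0134] [ 179.94649904   -0.52603994 -153.13753818] [0.63714582 0.23543958 0.1279948 ]
```

```bash
echo '[0,0,0,0,0.01,0,0,0,0,0.01]' > next.json && python3 drive.py next.json; python3 - <<'E'
from h import *
o=bot.get_obs(); print(tool([.6418,.2375,.1145]),o["tcp_rot"],o["ee_pos"],o["q"])
E
```

```text
time: 8.88
ee_pos: [0.6408, 0.2369, 0.1373]
tcp_rot: [-180.0, 0.2, -153.1]
wrist_force: [-0.1, -0.1, -0.1]
opening: 0.0193
grasp_force: 60.7
[-0.0012  0.0001  0.0228] [-1.79979049e+02  1.52822513e-01 -1.53145575e+02] [0.64076331 0.23686304 0.13731315] [ 2.02884876e+01  2.26872399e+01  1.80476664e+01  8.52062106e+01
 -3.33884147e-03 -6.56591424e+00]
```

The manual's scale: shifts go in units of 25 mm and turns go in units of 2 degrees. Converting my numbers, -0.001 m is -0.04, 0.021 m is 0.84.

```bash
echo '[-0.04,0,0.28,0,0.01,-0.04,0,0.52,0,0.01,-0.04,0,0.72,0,0.01,-0.04,0,0.84,0,0.01,-0.04,0,0.84,0,0.01]' > next.json && python3 drive.py next.json;echo '[0,0,0,-3,0.01,0,0,0,-6,0.01,0,0,0,-9,0.01,0,0,0,-12,0.01,0,0,0,-15,0.01]' > next.json && python3 drive.py next.json;echo '[0,0,0,-3,0.01,0,0,0,-6,0.01,0,0,0,-9,0.01,0,0,0,-12,0.01,0,0,0,-15,0.01]' > next.json && python3 drive.py next.json;echo '[0,0,0,-2.5,0.01,0,0,0,-5,0.01,0,0,0,-7.5,0.01,0,0,0,-10,0.01,0,0,0,-10,0.01]' > next.json && python3 drive.py next.json; python3 -c "
from h import *
o=bot.get_obs();print(o['torque'],o['tcp_rot'])";echo '[0,0,0,-1.5,0.01,0,0,0,-3,0.01,0,0,0,-3,0.01,0,0,0,-3,0.01]' > next.json && python3 drive.py next.json; python3 -c "
from h import *
o=bot.get_obs();print(o['torque'],o['tcp_rot'])"
```

```text
time: 9.3
ee_pos: [0.6414, 0.2373, 0.113]
tcp_rot: [180.0, -0.0, -153.2]
wrist_force: [-0.4, -0.2, -0.8]
opening: 0.019
grasp_force: 61.0
time: 9.72
ee_pos: [0.6413, 0.2369, 0.1133]
tcp_rot: [-180.0, -0.0, -122.9]
wrist_force: [-1.2, -1.7, -1.0]
opening: 0.0193
grasp_force: 60.8
time: 10.13
ee_pos: [0.6413, 0.2369, 0.1133]
tcp_rot: [180.0, -0.1, -92.9]
wrist_force: [-0.7, -1.3, 0.3]
opening: 0.0191
grasp_force: 60.8
time: 10.55
ee_pos: [0.6413, 0.2368, 0.1133]
tcp_rot: [180.0, -0.0, -73.0]
wrist_force: [-0.4, -1.4, -0.8]
opening: 0.0194
grasp_force: 60.8
[-0.55507779  0.16976689  0.00700955] [ 1.79968997e+02 -4.37616187e-02 -7.29538011e+01]
time: 10.88
ee_pos: [0.6413, 0.2369, 0.1133]
tcp_rot: [180.0, -0.0, -67.4]
wrist_force: [-0.6, -2.6, -1.5]
opening: 0.0193
grasp_force: 60.9
[-0.86785618  0.27854859 -0.13274331] [ 1.79965030e+02 -3.02268754e-02 -6.73757628e+01]
```

In the tool's units: -4 degrees is -2.

```bash
echo '[0,0,0,-1,0.01,0,0,0,-2,0.01,0,0,0,-2,0.01,0,0,0,-2,0.01]' > next.json && python3 drive.py next.json; python3 -c "
from h import *
o=bot.get_obs();print(o['torque'],o['tcp_rot'])"; echo '[0,0,0,2.5,0.01,0,0,0,4.5,0.01,0,0,-0.4,4.5,0.01,0,0,-2,4.5,0.01,0,0,-3.6,4.5,0.01]' > next.json && python3 drive.py next.json; python3 - <<'E'
from h import *
o=bot.get_obs(); print(tool([.464,.409,.2]),o["tcp_rot"],o["ee_pos"])
snap("top","t2")
im=cv2.imread("pics/t2_raw.png")[160:275,85:215]; cv2.imwrite("pics/t2c.png",cv2.resize(im,(780,690),interpolation=cv2.INTER_CUBIC)[:600])
E
```

```text
time: 11.22
ee_pos: [0.6412, 0.2369, 0.1133]
tcp_rot: [180.0, -0.0, -63.4]
wrist_force: [-2.4, -3.0, -0.3]
opening: 0.0196
grasp_force: 61.1
[-1.13341518  0.54822683 -0.5497076 ] [ 1.79958356e+02 -2.04364194e-02 -6.33692138e+01]
time: 11.63
ee_pos: [0.6404, 0.2374, 0.203]
tcp_rot: [179.8, 0.0, -72.1]
wrist_force: [1.4, 1.2, 0.7]
opening: 0.0194
grasp_force: 60.8
[-0.2175  0.115   0.0035] [ 1.79801861e+02  3.16273941e-02 -7.20706516e+01] [0.64039401 0.23742597 0.20296516]
```

View pics/t2c.png

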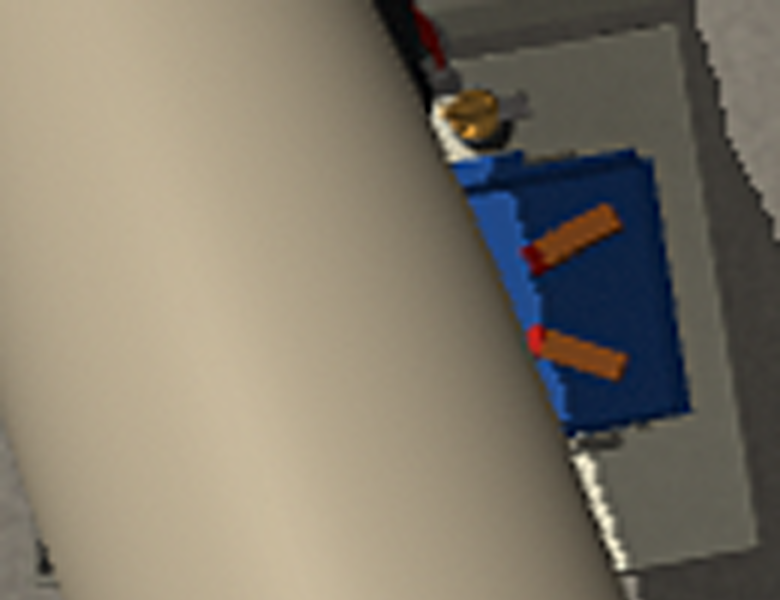

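In the tool's units: -0.175 m is -7, -0.14 m is -5.6.

```bash
echo '[-1.4,0.8,0,0,0.01,-2.8,1.6,0,0,0.01,-4.2,2.4,0,0,0.01,-5.6,3.2,0,0,0.01,-7,4,0,0,0.01]' > next.json && python3 drive.py next.json;echo '[-1.44,0.848,0,0,0.01,-1.44,0.848,1.2,0,0.01,-1.44,0.848,2.4,0,0.01,-1.44,0.848,2.4,0,0.01]' > next.json && python3 drive.py next.json;python3 - <<'E'
from h import *
o=bot.get_obs(); print(tool([.460,.401,.080]),o["tcp_rot"],o["ee_pos"])
snap("top","t3"); snap("wrist","w5")
a=cv2.imread("pics/t3_raw.png")[205:275,55:155];b=cv2.imread("pics/w5_raw.png")
cv2.imwrite("pics/c5.png",np.hstack([cv2.resize(a,(400,280),interpolation=cv2.INTER_CUBIC),cv2.resize(b,(373,280),interpolation=cv2.INTER_AREA)]))
E
```

```text
time: 12.1
ee_pos: [0.4912, 0.3747, 0.2043]
tcp_rot: [-179.9, 0.1, -72.1]
wrist_force: [0.5, 0.5, -1.3]
opening: 0.0191
grasp_force: 60.7
time: 12.43
ee_pos: [0.4589, 0.4008, 0.1383]
tcp_rot: [179.7, -0.1, -72.0]
wrist_force: [-0.8, -0.1, -2.5]
opening: 0.0199
grasp_force: 60.6
[ 0.     -0.0014  0.0583] [ 1.79654887e+02 -1.15986827e-01 -7.19830436e+01] [0.45894347 0.40079968 0.13833168]
```

View pics/c5.png

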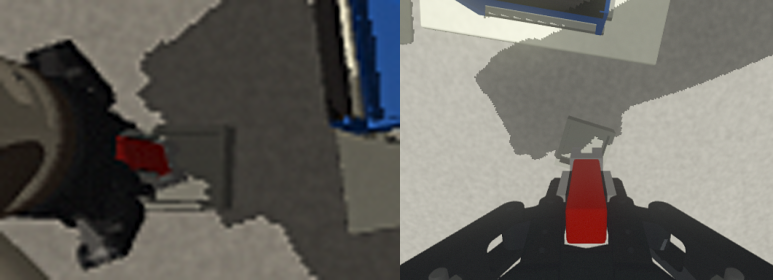

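```bash
python3 - <<'E'
from h import *
d=np.load("pics/w5.npz"); c=(d["K"],d["E"])
A,B=[p2w(c,np.array(q)/.7285,.022) for q in((170,117),(214,132))]; v=B-A;L=np.linalg.norm(v); n=np.array([v[1],-v[0],0])/L
print(A,B,L,(A+B)/2+.028*n,(A+B)/2-.028*n)
o=bot.get_obs(); print(o["ee_pos"])
E
```

```text
[0.48642295 0.37640781 0.022     ] [0.43530538 0.37744997 0.022     ] 0.05112819323287842 [0.4614349  0.40492308 0.022     ] [0.46029343 0.34893471 0.022     ]
[0.46097544 0.40100251 0.14364815]
```

In the tool's units: 0.064 m is 2.56, 0.055 m is 2.2.

```bash
echo '[0,0,1.2,0,0.01,0,0,2.2,0,0.01,0,0,2.56,0,0.01,0,0,2.56,0,0.01,0,0,2.56,0,0.01]' > next.json && python3 drive.py next.json; echo '[0,0,0,0,0.05,0,0,0,0,0.085,0,0,0,0,0.085,0,0,0,0,0.085]' > next.json && python3 drive.py next.json;echo '[0,0,-1.6,0,0.085,0,0,-3.2,0,0.085,0,0,-4.8,0,0.085,0,0,-6.4,0,0.085,0,0,-6.4,0,0.085]' > next.json && python3 drive.py next.json; python3 - <<'E'
from h import *
o=bot.get_obs(); print(o["tcp_rot"],o["ee_pos"],o["q"])
# bar target
B=fr(.5531,.2233,-80.9,[[-.071,0,.088]])[0]; print(B,tool([B[0],B[1],.2]))
E
```

```text
time: 12.95
ee_pos: [0.4622, 0.4013, 0.0813]
tcp_rot: [-179.9, 0.0, -72.2]
wrist_force: [0.7, -0.2, -1.1]
opening: 0.0191
grasp_force: 60.8
time: 13.28
ee_pos: [0.4617, 0.4013, 0.0803]
tcp_rot: [-179.9, 0.0, -72.2]
wrist_force: [0.2, -0.0, 0.4]
opening: 0.0667
grasp_force: 0.0
time: 13.7
ee_pos: [0.4626, 0.4021, 0.2489]
tcp_rot: [-179.4, 0.3, -72.2]
wrist_force: [0.9, 0.6, 1.3]
opening: 0.0849
grasp_force: 0.0
[-179.37021012    0.26972115  -72.15014233] [0.46256818 0.40214814 0.24887549] [ 4.10029338e+01  1.30502121e+01  1.83534697e+01  9.46181432e+01
  3.59793645e-04 -6.68454393e+01]
[0.54187078 0.29340638 0.088     ] [ 0.128  -0.0416  0.0487]
```

```bash
echo '[1.6,0.16,0,0,0.085,3.2,0.32,-0.4,0,0.085,4.8,0.48,-0.8,0,0.085,6.4,0.64,-0.8,0,0.085,8,0.8,-0.8,0,0.085]' > next.json && python3 drive.py next.json;echo '[1.6,0.16,0,0,0.085,3.2,0.32,0,0,0.085,4.32,0.36,0,0,0.085,4.32,0.36,0,0,0.085]' > next.json && python3 drive.py next.json; python3 - <<'E'
from h import *
snap("wrist","w6"); print(bot.get_obs()["ee_pos"])
E
```

```text
time: 14.12
ee_pos: [0.5038, 0.203, 0.2604]
tcp_rot: [-179.9, 0.0, -72.1]
wrist_force: [0.5, 0.3, -0.7]
opening: 0.0851
grasp_force: 0.0
time: 14.45
ee_pos: [0.5289, 0.0946, 0.2598]
tcp_rot: [-180.0, -0.1, -72.4]
wrist_force: [0.3, 1.1, -0.0]
opening: 0.0851
grasp_force: 0.0
[0.5285697  0.09660092 0.25967873]
```

View pics/w6.png

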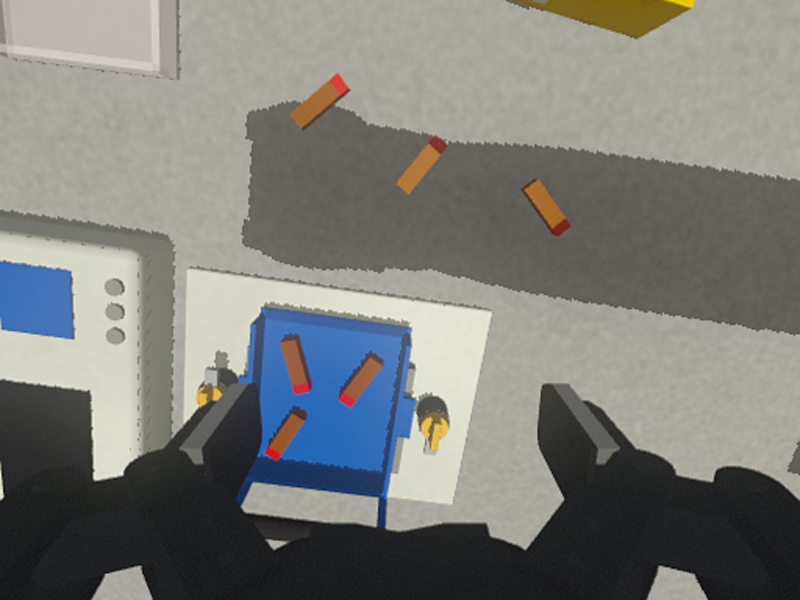

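Wrist view: both tabs point to their open directions. The cuvette tops run A (341,82)–(298,122), B (439,144)–(405,187) and C (561,230)–(531,184).

```bash
python3 - <<'E'
from h import *
d=np.load("pics/w6.npz"); c=(d["K"],d["E"]); s=1.5625
o=bot.get_obs();yw=o["tcp_rot"][2];print(yw,o["q"])
for a,b in(((344,82),(297,123.5)),((439,145),(404,187)),((562,230),(530,184))):
    A,B=[p2w(c,np.array(q)/s,.0115) for q in(a,b)]; v=B-A; y=np.degrees(np.arctan2(v[1],v[0])); P=(A+B)/2
    print(P.round(4),np.linalg.norm(v).round(4),y.round(1),"turn",(-(y-yw)+90)%180-90, tool([P[0],P[1],.2]))
E
```

```text
-72.38129323621422 [ 1.03620644e+01  3.26547369e+00  8.64286976e+00  9.53404090e+01
 -1.04181871e-02 -9.72566503e+01]
[ 6.194e-01 -2.000e-04  1.150e-02] 0.0446 55.8 turn 51.82349487778558 [ 0.1197 -0.0572  0.0597]
[0.5364 0.0192 0.0115] 0.0394 67.0 turn 40.646284758836316 [0.0761 0.016  0.0597]
[0.4363 0.019  0.0115] 0.0439 -33.9 turn -38.43555940213115 [0.0461 0.1115 0.0596]
```

In the tool's units: 0.1115 m is 4.46, 0.11 m is 4.4, -35 degrees is -17.5.

```bash
echo '[0.8,1.48,0,-3.5,0.085,1.6,3,0,-7,0.085,1.844,4.46,1.2,-10.5,0.085,1.844,4.46,2.8,-14,0.085,1.844,4.46,4.4,-17.5,0.07]' > next.json && python3 drive.py next.json;echo '[0,0,1.6,-1.7,0.06,0,0,3.2,-1.7,0.05,0,0,4.2,-1.7,0.04,0,0,4.72,-1.7,0.04,0,0,4.74,-1.7,0.04]' > next.json && python3 drive.py next.json; python3 - <<'E'
from h import *
o=bot.get_obs(); print(tool([.4363,.019,.030]),o["tcp_rot"])
E
echo '[0,0,0.04,0,0.005,0,0,0.04,0,0.005,0,0,0.04,0,0.005,0,0,0.04,0,0.005]' > next.json && python3 drive.py next.json 40; echo '[0,0,-1.6,0,0.005,0,0,-3.2,0,0.005,0,0,-4,0,0.005]' > next.json && python3 drive.py next.json
```

```text
time: 14.92
ee_pos: [0.4356, 0.0208, 0.1513]
tcp_rot: [-179.8, -0.2, -36.8]
wrist_force: [1.6, 0.6, -0.1]
opening: 0.0753
grasp_force: 0.0
time: 15.33
ee_pos: [0.4341, 0.0217, 0.0293]
tcp_rot: [179.9, 0.2, -33.7]
wrist_force: [-0.4, -0.0, 0.9]
opening: 0.0402
grasp_force: 0.0
[ 0.0033  0.001  -0.0007] [179.85081265   0.22429938 -33.6899646 ]
time: 15.67
ee_pos: [0.4371, 0.0212, 0.0328]
tcp_rot: [-179.9, -0.1, -33.7]
wrist_force: [-1.1, 1.7, 4.7]
opening: 0.0105
grasp_force: 39.8
time: 15.92
ee_pos: [0.4372, 0.021, 0.1361]
tcp_rot: [-179.8, -0.2, -33.8]
wrist_force: [1.2, 0.6, 0.6]
opening: 0.0112
grasp_force: 39.2
```

```bash
echo '[1.2,0.96,0,0,0.005,2.4,1.92,0,0,0.005,3.6,2.88,0,0,0.005,4.8,3.84,0,0,0.005,6,4.8,0,0,0.005]' > next.json && python3 drive.py next.json;echo '[0.8,0.68,0,0,0.005,0.8,0.68,1.2,0,0.005,0.8,0.68,2.4,0,0.005,0.8,0.68,2.4,0,0.005]' > next.json && python3 drive.py next.json; echo '[0,0,0,0,0.04,0,0,0,0,0.04,0,0,-1.6,0,0.04,0,0,-3,0,0.04]' > next.json && python3 drive.py next.json; python3 - <<'E'
from h import *
o=bot.get_obs(); print(o["ee_pos"],tool([.5364,.0192,.03]),o["tcp_rot"],o["q"])
E
```

```text
time: 16.33
ee_pos: [0.4948, -0.1642, 0.1323]
tcp_rot: [-180.0, -0.1, -33.7]
wrist_force: [0.6, 0.2, -0.1]
opening: 0.0108
grasp_force: 39.2
time: 16.67
ee_pos: [0.499, -0.1872, 0.0664]
tcp_rot: [179.9, 0.4, -33.8]
wrist_force: [-1.3, 1.0, -1.1]
opening: 0.0105
grasp_force: 39.2
time: 17.0
ee_pos: [0.501, -0.1869, 0.1485]
tcp_rot: [180.0, 0.0, -33.7]
wrist_force: [1.4, -0.3, 1.6]
opening: 0.0398
grasp_force: 0.0
[ 0.50095831 -0.18686005  0.14854889] [-0.0849 -0.1911  0.1186] [ 1.79996420e+02  1.75369997e-02 -3.37152799e+01] [-2.04560381e+01  2.10696720e+00 -4.84583754e+00  8.30650860e+01
  5.37227552e-04 -1.66740759e+02]
```

```bash
cat >> h.py <<'E'
def cuv():
    c=cam("top"); im=bot.camera("top").astype(int); b,g,r=im[...,0],im[...,1],im[...,2]
    m=((r>70)&(r>2*b)&(r>1.25*g)).astype(np.uint8)
    n,l,st,ce=cv2.connectedComponentsWithStats(m)
    for i in range(1,n):
        if 8<st[i,4]<150:
            ys,xs=np.where(l==i); (w,h),a=cv2.minAreaRect(np.c_[xs,ys].astype(np.float32))[1:]
            print("blob",p2w(c,ce[i],.0125)[:2].round(3),st[i,4],round(w),round(h),round(a))
E
echo '[-0.8,-1.4,0,3.5,0.04,-1.6,-2.8,0,7,0.04,-2.4,-4.2,0,10.5,0.04,-2.8,-5.6,0,14,0.04,-3.2,-7.2,0,17.5,0.04]' > next.json && python3 drive.py next.json; echo '[0,0,0,3.5,0.04,0,0,0,7,0.04,0,0,0,10.5,0.04,0,0,0,14,0.04,0,0,0,17.5,0.04]' > next.json && python3 drive.py next.json;echo '[0,0,0,2.5,0.04,0,0,0,4.65,0.04,0,0,0,4.65,0.04]' > next.json && python3 drive.py next.json; python3 - <<'E'
from h import *
cuv(); o=bot.get_obs(); print(o["ee_pos"],tool([.5364,.0192,.03]),o["tcp_rot"],o["q"])
E
```

```text
time: 17.42
ee_pos: [0.5321, -0.0012, 0.1497]
tcp_rot: [-179.8, -0.1, -66.4]
wrist_force: [0.7, -0.4, -0.7]
opening: 0.0398
grasp_force: 0.0
time: 17.83
ee_pos: [0.5323, -0.0026, 0.1491]
tcp_rot: [-179.8, 0.0, -101.4]
wrist_force: [0.2, -0.0, 0.2]
opening: 0.04
grasp_force: 0.0
time: 18.08
ee_pos: [0.5323, -0.0029, 0.1489]
tcp_rot: [-179.8, 0.1, -110.6]
wrist_force: [-0.5, -0.4, 1.1]
opening: 0.0403
grasp_force: 0.0
blob [0.647 0.242] 46 8 7 45
blob [0.588 0.196] 74 4 16 60
blob [0.582 0.26 ] 74 16 4 16
blob [0.535 0.193] 72 16 4 18
blob [0.469 0.432] 63 7 8 72
blob [0.466 0.212] 56 8 8 45
[ 0.53223872 -0.00292446  0.14857625] [-0.0221  0.0041  0.1186] [-1.79826331e+02  6.24104864e-02 -1.10296160e+02] [-3.14477922e-01  1.58158070e+00 -5.38211232e+00  8.28517654e+01
 -6.92919893e-04 -7.00182242e+01]
```

In the tool's units: -0.0221 m is -0.884, 0.0041 m is 0.164, 2.7 degrees is 1.35.

```bash
echo '[-0.884,0.164,1.2,1.35,0.04,-0.884,0.164,2.8,1.35,0.04,-0.884,0.164,4,1.35,0.04,-0.884,0.164,4.68,1.35,0.04,-0.884,0.164,4.68,1.35,0.04]' > next.json && python3 drive.py next.json; echo '[0,0,0.04,0,0.005,0,0,0.04,0,0.005,0,0,0.04,0,0.005,0,0,0.04,0,0.005]' > next.json && python3 drive.py next.json 40; echo '[0,0,-1.6,0,0.005,0,0,-3.2,0,0.005,0,0,-4,0,0.005]' > next.json && python3 drive.py next.json; python3 - <<'E'
from h import *
print(tool([.53,-.195,.075]))
E
```

```text
time: 18.55
ee_pos: [0.5335, 0.0191, 0.0262]
tcp_rot: [179.7, -0.1, -112.9]
wrist_force: [-0.8, 0.9, -0.5]
opening: 0.0397
grasp_force: 0.0
time: 18.88
ee_pos: [0.5369, 0.0189, 0.0306]
tcp_rot: [-179.8, 0.1, -113.1]
wrist_force: [-0.4, -0.2, 7.9]
opening: 0.0109
grasp_force: 41.2
time: 19.13
ee_pos: [0.5368, 0.0188, 0.1339]
tcp_rot: [-179.7, 0.1, -113.1]
wrist_force: [1.4, 0.8, 1.0]
opening: 0.0106
grasp_force: 40.3
[ 0.1995 -0.0773  0.0588]
```

In the tool's units: 0.19 m is 7.6, 0.152 m is 6.08.

```bash
echo '[1.52,-0.6,0,0,0.005,3.04,-1.2,0,0,0.005,4.56,-1.8,0,0,0.005,6.08,-2.4,0,0,0.005,7.6,-2.92,0,0,0.005]' > next.json && python3 drive.py next.json;echo '[0.38,-0.172,0,0,0.005,0.38,-0.172,1.2,0,0.005,0.38,-0.172,2.4,0,0.005,0.38,-0.172,2.4,0,0.005]' > next.json && python3 drive.py next.json; echo '[0,0,0,0,0.04,0,0,0,0,0.04,0,0,-1.6,0,0.04,0,0,-3.2,0,0.04,0,0,-3.2,0,0.04]' > next.json && python3 drive.py next.json; python3 - <<'E'
from h import *
cuv();o=bot.get_obs(); print(o["ee_pos"],tool([.6194,-.0002,.03]),o["tcp_rot"])
E
```

```text
time: 19.55
ee_pos: [0.5282, -0.1866, 0.1297]
tcp_rot: [-179.9, 0.0, -113.1]
wrist_force: [0.2, 0.3, -0.7]
opening: 0.0105
grasp_force: 40.3
time: 19.88
ee_pos: [0.5259, -0.1945, 0.0637]
tcp_rot: [179.6, -0.0, -113.1]
wrist_force: [-1.4, 0.0, -1.4]
opening: 0.0112
grasp_force: 40.3
time: 20.3
ee_pos: [0.5314, -0.1956, 0.159]
tcp_rot: [-179.2, 0.0, -113.1]
wrist_force: [0.8, 0.7, 0.7]
opening: 0.0401
grasp_force: 0.0
blob [1.183 0.183] 9 8 0 180
blob [0.647 0.242] 46 8 7 45
blob [ 0.621 -0.002] 76 16 4 34
blob [0.588 0.196] 75 5 16 60
blob [0.582 0.26 ] 74 16 4 16
blob [0.535 0.193] 73 16 4 18
blob [0.469 0.432] 64 8 8 76
blob [0.466 0.212] 55 8 8 45
[ 0.53097734 -0.19546912  0.1557604 ] [-0.2142 -0.0035  0.1259] [-1.79378301e+02  3.36079724e-02 -1.13062036e+02]
```

In the tool's units: -0.08 m is -3.2, -0.2 m is -8, 11 degrees is 5.5.

```bash
echo '[-1.6,0,0,2.5,0.04,-3.2,-0.04,0,5.5,0.04,-4.8,-0.08,0,5.5,0.04,-6.4,-0.12,0,5.5,0.04,-8,-0.14,0,5.5,0.04]' > next.json && python3 drive.py next.json; python3 -c "
from h import *
print(tool([.6194,-.0002,.03]))"; echo '[-0.56,0.12,1.2,0,0.04,-0.56,0.12,2.8,0,0.04,-0.56,0.12,4,0,0.04,-0.56,0.12,4.82,0,0.04,-0.56,0.12,4.82,0,0.04]' > next.json && python3 drive.py next.json;  python3 -c "
from h import *
print(tool([.6194,-.0002,.03]))"
```

```text
time: 20.77
ee_pos: [0.6109, -0.0102, 0.1502]
tcp_rot: [-179.9, 0.1, -124.1]
wrist_force: [0.6, 0.4, -0.2]
opening: 0.0402
grasp_force: 0.0
[-0.0129 -0.0011  0.1202]
time: 21.18
ee_pos: [0.6147, 0.0016, 0.0258]
tcp_rot: [179.9, -0.1, -124.0]
wrist_force: [-1.2, 0.0, 0.7]
opening: 0.0401
grasp_force: 0.0
[-0.0011 -0.0049 -0.0042]
```

In the tool's units: -0.004 m is -0.16.

```bash
echo '[0,-0.16,0,0,0.04,0,-0.16,0,0,0.005,0,-0.16,0,0,0.005,0,-0.16,0,0,0.005,0,-0.16,0,0,0.005]' > next.json && python3 drive.py next.json 40; echo '[0,0,-1.6,0,0.005,0,0,-3.2,0,0.005,0,0,-4,0,0.005]' > next.json && python3 drive.py next.json; python3 - <<'E'
from h import *
print(tool([.57,-.195,.075]))
E
```

```text
time: 21.6
ee_pos: [0.6195, -0.0014, 0.0293]
tcp_rot: [-179.9, 0.1, -124.1]
wrist_force: [-0.5, 0.2, 6.4]
opening: 0.0108
grasp_force: 40.7
time: 21.85
ee_pos: [0.6195, -0.0014, 0.1327]
tcp_rot: [-179.8, 0.1, -124.1]
wrist_force: [1.4, 0.8, 0.1]
opening: 0.011
grasp_force: 39.9
[ 0.1882 -0.0673  0.0575]
```

```bash
echo '[1.48,-0.532,0,0,0.005,2.96,-1.064,0,0,0.005,4.44,-1.6,0,0,0.005,5.92,-2.132,0,0,0.005,7.4,-2.664,0,0,0.005]' > next.json && python3 drive.py next.json;echo '[0.12,0,0,0,0.005,0.12,0,1.2,0,0.005,0.12,0,2.32,0,0.005,0.12,0,2.32,0,0.005]' > next.json && python3 drive.py next.json; echo '[0,0,0,0,0.04,0,0,0,0,0.04,0,0,-1.6,0,0.04,0,0,-3.2,0,0.06,0,0,-4.8,0,0.085]' > next.json && python3 drive.py next.json; python3 - <<'E'
from h import *
o=bot.get_obs(); print(o["ee_pos"],tool([.5419,.2934,.2]),o["tcp_rot"])
E
```

```text
time: 22.27
ee_pos: [0.5693, -0.1934, 0.1283]
tcp_rot: [-180.0, 0.0, -124.1]
wrist_force: [0.9, 0.7, -0.4]
opening: 0.0111
grasp_force: 39.9
time: 22.6
ee_pos: [0.5657, -0.1938, 0.0646]
tcp_rot: [179.6, -0.1, -124.2]
wrist_force: [-0.6, 0.8, -0.8]
opening: 0.0111
grasp_force: 39.9
time: 23.02
ee_pos: [0.5684, -0.194, 0.1934]
tcp_rot: [-179.9, 0.0, -124.1]
wrist_force: [1.6, -0.9, -0.0]
opening: 0.0631
grasp_force: 0.0
[ 0.56838708 -0.19395944  0.19336037] [-0.3888  0.295  -0.0069] [-1.79903659e+02  2.73571031e-02 -1.24075762e+02]
```

In the tool's units: -0.165 m is -6.6, -0.132 m is -5.28.

```bash
echo '[-1.32,1,0,0,0.085,-2.64,2,0,0,0.085,-3.96,3,0,0,0.085,-5.28,4,0,0,0.085,-6.6,5,0,0,0.085]' > next.json && python3 drive.py next.json; echo '[-1.32,1,0,0,0.085,-2.64,2,0,0,0.085,-3.96,3,0,0,0.085,-5.28,4,0,0,0.085,-6.6,5,0,0,0.085]' > next.json && python3 drive.py next.json; echo '[-1.2,0.88,0,3.5,0.085,-2.352,1.8,0,7,0.085,-2.352,1.8,0,10.5,0.085,-2.352,1.8,0,14,0.085,-2.352,1.8,0,17.5,0.085]' > next.json && python3 drive.py next.json; echo '[0,0,0,3,0.085,0,0,0,5.9,0.085,0,0,0,5.9,0.085]' > next.json && python3 drive.py next.json; python3 - <<'E'
from h import *
o=bot.get_obs(); print(o["ee_pos"],tool([.5419,.2934,.095]),o["tcp_rot"])
E
```

```text
time: 23.43
ee_pos: [0.5575, 0.0144, 0.1926]
tcp_rot: [-179.8, 0.1, -124.1]
wrist_force: [1.2, 0.3, 0.3]
opening: 0.0853
grasp_force: 0.0
time: 23.85
ee_pos: [0.5463, 0.2217, 0.1927]
tcp_rot: [-179.9, 0.2, -124.1]
wrist_force: [0.8, -0.8, 0.4]
opening: 0.0849
grasp_force: 0.0
time: 24.27
ee_pos: [0.5421, 0.2946, 0.1921]
tcp_rot: [180.0, 0.2, -159.3]
wrist_force: [0.9, -0.8, -0.5]
opening: 0.0852
grasp_force: 0.0
time: 24.52
ee_pos: [0.5424, 0.2936, 0.1922]
tcp_rot: [179.9, 0.2, -171.1]
wrist_force: [0.2, -0.2, -0.2]
opening: 0.0848
grasp_force: 0.0
[0.54237991 0.29363261 0.19218597] [ 0.0008 -0.0003  0.0972] [ 1.79941949e+02  1.63524576e-01 -1.71127389e+02]
```

In the tool's units: 0.098 m is 3.92, 0.09 m is 3.6.

```bash
echo '[0,0,1.4,0,0.085,0,0,2.8,0,0.085,0,0,3.6,0,0.085,0,0,3.92,0,0.085,0,0,3.92,0,0.085]' > next.json && python3 drive.py next.json; echo '[0,0,0,0,0.005,0,0,0,0,0.005,0,0,0,0,0.005,0,0,0,0,0.005,0,0,0,0,0.005]' > next.json && python3 drive.py next.json 60;echo '[0,0,0,0,0.005,0,0,0,0,0.005,0,0,0,0,0.005]' > next.json && python3 drive.py next.json 70; echo '[0,0,-0.4,0,0.005,0,0,-0.8,0,0.005,0,0,-1.2,0,0.005,0,0,-1.6,0,0.005,0,0,-2,0,0.005]' > next.json && python3 drive.py next.json;  python3 - <<'E'
from h import *
o=bot.get_obs(); print(o["ee_pos"],o["torque"])
snap("side","s1"); im=cv2.imread("pics/s1_raw.png")[100:260,110:330]; cv2.imwrite("pics/s1c.png",cv2.resize(im,(770,560),interpolation=cv2.INTER_CUBIC))
E
```

```text
time: 24.93
ee_pos: [0.5416, 0.2929, 0.091]
tcp_rot: [-180.0, -0.1, -170.8]
wrist_force: [-0.0, -0.6, -0.3]
opening: 0.0854
grasp_force: 0.0
time: 25.35
ee_pos: [0.5426, 0.2932, 0.0927]
tcp_rot: [180.0, 0.1, -170.9]
wrist_force: [-0.4, -0.3, -0.4]
opening: 0.0251
grasp_force: 0.0
time: 25.6
ee_pos: [0.5424, 0.293, 0.0926]
tcp_rot: [180.0, 0.1, -170.9]
wrist_force: [-0.7, -1.4, 5.8]
opening: 0.0139
grasp_force: 68.1
time: 26.02
ee_pos: [0.5423, 0.2931, 0.1431]
tcp_rot: [180.0, 0.0, -170.9]
wrist_force: [0.4, 0.1, -2.7]
opening: 0.014
grasp_force: 68.3
[0.54225207 0.29309405 0.14311777] [0.1298052  0.05817219 0.04579082]
```

View pics/s1c.png

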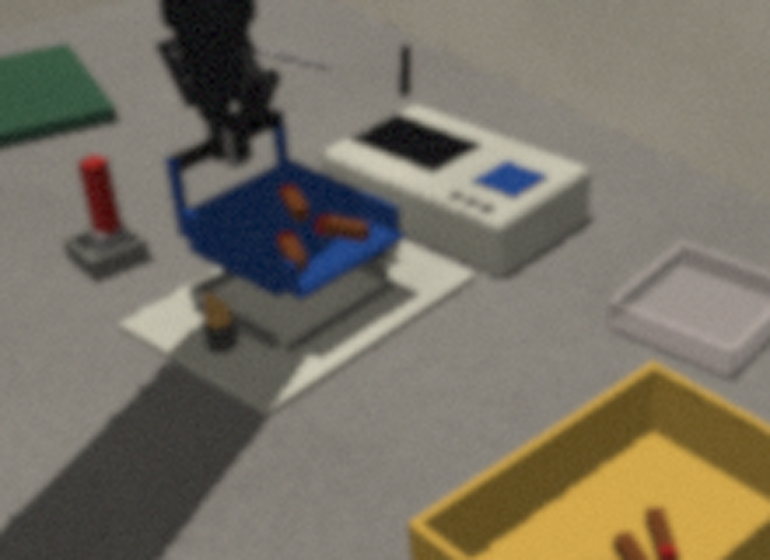

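In the tool's units: -0.06 m is -2.4, -0.08 m is -3.2.

```bash
echo '[0,0,-1.2,0,0.005,0,0,-2.4,0,0.005,0,0,-3.2,0,0.005,0,0,-3.2,0,0.005]' > next.json && python3 drive.py next.json; cat > box.py <<'E'
from h import *
from scipy.optimize import minimize
V=np.array([(a,b,z) for a in(-.08,.08) for b in(-.12,.12) for z in(0,.065)])
D=[]
for n in("top","side"):
    im=cv2.imread(f"pics/{n}0.png").astype(int); b,g,r=im[...,0],im[...,1],im[...,2]
    m=((r>1.6*b)&(g>1.3*b)&(r>50)&(g>.6*r)).astype(np.uint8)
    k,l,st,_=cv2.connectedComponentsWithStats(m); i=1+np.argmax(st[1:,4]); ys,xs=np.where(l==i)
    h=cv2.convexHull(np.c_[xs,ys].astype(np.int32)); S=8
    M=np.zeros((384,512),np.uint8); cv2.fillConvexPoly(M,h,1); D.append((cam(n),M)); print(n,st[i])
def cost(v,which=(0,1)):
    t=0
    for k in which:
        c,M=D[k]; p=cv2.convexHull(proj(c,fr(v[0],v[1],v[2],V)).astype(np.float32))
        W=np.zeros(M.shape,np.uint8); cv2.fillConvexPoly(W,np.round((p)*256).astype(np.int32),255,cv2.LINE_AA,8)
        t+=np.abs(W/255.-M).sum()
    return t
for w in((0,),(1,),(0,1)):
    best=min((minimize(cost,[.5385+d,-.1855,-86.8],args=(w,),method="Nelder-Mead",options=dict(initial_simplex=[[.5385+d,-.1855,-86.8],[.545,-.1855,-86.8],[.5385,-.18,-86.8],[.5385,-.1855,-84.8]])) for d in(0,.003)),key=lambda r:r.fun); print(w,best.x.round(4),best.fun)
E
python3 box.py
```

```text
time: 26.4
ee_pos: [0.5433, 0.2936, 0.2272]
tcp_rot: [179.9, 0.4, -170.9]
wrist_force: [0.4, 0.2, -2.1]
opening: 0.0142
grasp_force: 68.5
top [ 285  166   71   95 5581]
side [ 227  203  122  107 7485]
(0,) [  0.5404  -0.1859 -86.9841] 104.76862745098039
(1,) [  0.543   -0.1855 -87.0305] 113.93725490196078
(0, 1) [  0.5414  -0.1858 -86.934 ] 261.70588235294116
```

```bash
echo '[0.08,-0.4,0,0,0.005,0.24,-1.2,0,0,0.005,0.48,-2.4,0,0,0.005,0.72,-3.6,0,0,0.005,1,-4.8,0,0,0.005]' > next.json && python3 drive.py next.json; echo '[0.24,-1.2,0,0.5,0.005,0.48,-2.4,0,1,0.005,0.72,-3.6,0,1.5,0.005,1,-4.8,0,2,0.005,1.16,-5.6,0,2.5,0.005]' > next.json && python3 drive.py next.json; echo '[0.104,-0.56,0,0.5,0.005,0.104,-0.612,0,0.55,0.005,0.104,-0.612,0,0.55,0.005,0.104,-0.612,0,0.55,0.005]' > next.json && python3 drive.py next.json; python3 - <<'E'
from h import *
o=bot.get_obs(); print(o["ee_pos"],tool([.5306,.0127,.1426]),o["tcp_rot"],o["wrist_force"],o["torque"])
E
```

```text
time: 26.82
ee_pos: [0.5356, 0.1687, 0.2197]
tcp_rot: [-180.0, -0.2, -170.9]
wrist_force: [0.7, 0.1, -2.2]
opening: 0.0139
grasp_force: 68.5
time: 27.23
ee_pos: [0.5285, 0.0248, 0.22]
tcp_rot: [-180.0, -0.2, -176.0]
wrist_force: [0.0, 0.1, -2.3]
opening: 0.0137
grasp_force: 68.6
time: 27.57
ee_pos: [0.528, 0.0124, 0.2208]
tcp_rot: [180.0, -0.1, -177.0]
wrist_force: [0.8, -0.2, -2.8]
opening: 0.0135
grasp_force: 68.6
[0.52800457 0.01241669 0.22081332] [-0.0027  0.0001  0.0782] [ 1.79981761e+02 -7.61009297e-02 -1.76999259e+02] [ 0.83446224 -0.17292899 -2.79250473] [ 0.16244365 -0.039395    0.01749629]
```

```bash
echo '[-0.108,0,0.8,0,0.005,-0.108,0,1.6,0,0.005,-0.108,0,2.4,0,0.005,-0.108,0,3.1,0,0.005,-0.108,0,3.1,0,0.005]' > next.json && python3 drive.py next.json; echo '[0,0,0,0,0.005,0,0,0,0,0.005]' > next.json && python3 drive.py next.json; python3 - <<'E'
from h import *
o=bot.get_obs(); print(o["ee_pos"],o["wrist_force"],o["torque"])
snap("side","s2"); im=cv2.imread("pics/s2_raw.png")[140:320,160:390]; cv2.imwrite("pics/s2c.png",cv2.resize(im,(766,600),interpolation=cv2.INTER_CUBIC))
E
```

```text
time: 27.98
ee_pos: [0.5295, 0.0134, 0.1402]
tcp_rot: [180.0, -0.3, -176.9]
wrist_force: [-0.7, -0.0, -2.7]
opening: 0.0141
grasp_force: 68.9
time: 28.15
ee_pos: [0.5314, 0.013, 0.1452]
tcp_rot: [180.0, 0.0, -176.9]
wrist_force: [0.4, -0.6, -2.0]
opening: 0.0138
grasp_force: 68.9
[0.53138935 0.01298553 0.14519295] [ 0.35406092 -0.64369567 -1.97318264] [ 0.11984805 -0.03661131 -0.02021278]
```

View pics/s2c.png

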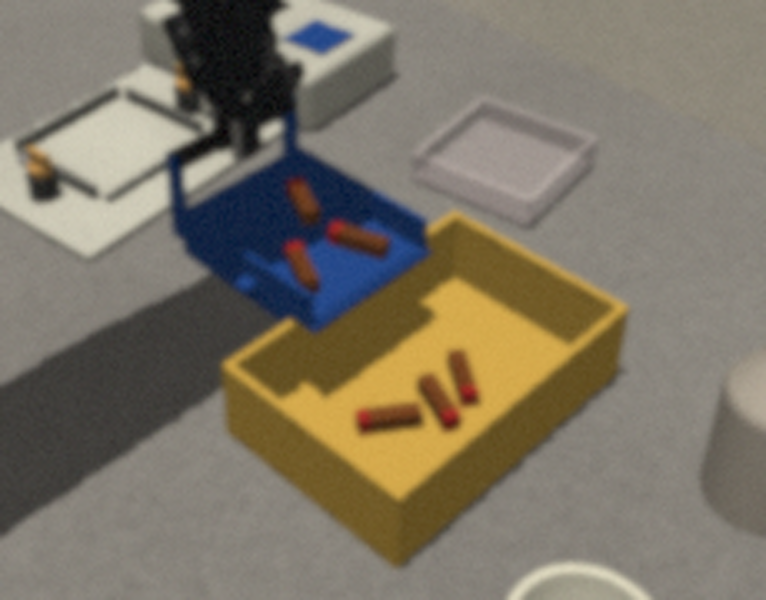

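The tray hangs level with its lip over the hooking rim, and the three bench cuvettes are in the box. Next I'll lower until it touches.

```bash
for i in 1; do echo '[0,0,0.08,0,0.005,0,0,0.08,0,0.005]' > next.json && python3 drive.py next.json; echo '[0,0,0.08,0,0.005,0,0,0.08,0,0.005]' > next.json && python3 drive.py next.json; echo '[0,0,0.06,0,0.005,0,0,0.06,0,0.005,0,0,0.06,0,0.005]' > next.json && python3 drive.py next.json; done | grep -E "ee_pos|wrist"; python3 -c "
from h import *
o=bot.get_obs();print(o['torque'])"
```

```text
ee_pos: [0.5314, 0.0125, 0.1429]
wrist_force: [0.1, -1.1, -1.9]
ee_pos: [0.5311, 0.0124, 0.1402]
wrist_force: [0.3, -0.5, -2.6]
ee_pos: [0.5312, 0.0124, 0.1388]
wrist_force: [0.2, 1.3, -0.3]
[ 0.24981235  0.00346644 -0.03468751]
```

In the tool's units: -0.0015 m is -0.06.

```bash
echo '[0,-0.06,0,0,0.005,0,-0.06,0,0,0.005]' > next.json && python3 drive.py next.json | grep -E "ee_pos|wrist"; echo '[0,-0.06,0,0,0.005,0,-0.06,0,0,0.005]' > next.json && python3 drive.py next.json| grep -E "ee_pos|wrist"; echo '[0,-0.06,0,0,0.005,0,-0.06,0,0,0.005]' > next.json && python3 drive.py next.json | grep -E "ee_pos|wrist"; echo '[0,-0.06,0,0,0.005,0,-0.06,0,0,0.005]' > next.json && python3 drive.py next.json | grep -E "ee_pos|wrist"
```

```text
ee_pos: [0.5312, 0.0108, 0.1388]
wrist_force: [-0.4, 1.2, -2.0]
ee_pos: [0.5314, 0.0103, 0.1394]
wrist_force: [-0.9, 8.0, 2.4]
ee_pos: [0.5314, 0.0099, 0.1399]
wrist_force: [-3.6, 13.9, 6.6]
ee_pos: [0.5315, 0.0095, 0.1404]
wrist_force: [-4.3, 20.9, 9.1]
```

In the tool's units: -0.036 m is -1.44, -0.0314 m is -1.256.

```bash
echo '[0,0,0,0,0.005,0,0,0,0,0.005]' > next.json && python3 drive.py next.json 22; echo '[0,-0.264,-0.4,0,0.005,0,-0.56,-0.776,0,0.005,0,-0.892,-1.124,0,0.005,0,-1.256,-1.44,0,0.005,0,-1.256,-1.44,0,0.005]' > next.json && python3 drive.py next.json 22; python3 -c "
from h import *
o=bot.get_obs();print(o['torque'],o['ee_pos'])"
```

```text
time: 29.62
ee_pos: [0.5315, 0.0095, 0.1403]
tcp_rot: [179.6, 0.1, -176.9]
wrist_force: [-5.0, 20.8, 9.7]
opening: 0.0138
grasp_force: 70.4
time: 30.03
ee_pos: [0.5338, -0.0223, 0.1793]
tcp_rot: [179.6, 0.3, -176.9]
wrist_force: [-6.9, 24.1, 22.8]
opening: 0.0141
grasp_force: 68.1
[5.38079679 1.49196865 0.06589631] [ 0.53384085 -0.02226569  0.17934982]
```

```bash
echo '[0,0,0,0,0.0148,0,0,0,0,0.0148]' > next.json && python3 drive.py next.json 22; python3 -c "
from h import *
o=bot.get_obs();print(o['torque'],o['ee_pos'])
snap('side','s3'); im=cv2.imread('pics/s3_raw.png')[120:320,170:390]; cv2.imwrite('pics/s3c.png',cv2.resize(im,(660,600),interpolation=cv2.INTER_CUBIC))"
```

```text
time: 30.2
ee_pos: [0.5338, -0.0217, 0.1789]
tcp_rot: [179.6, 0.3, -176.9]
wrist_force: [-6.5, 22.3, 25.8]
opening: 0.0148
grasp_force: 31.3
[4.43940454e+00 1.35644505e+00 2.12592922e-03] [ 0.53376774 -0.02166848  0.17887162]
```

View pics/s3c.png

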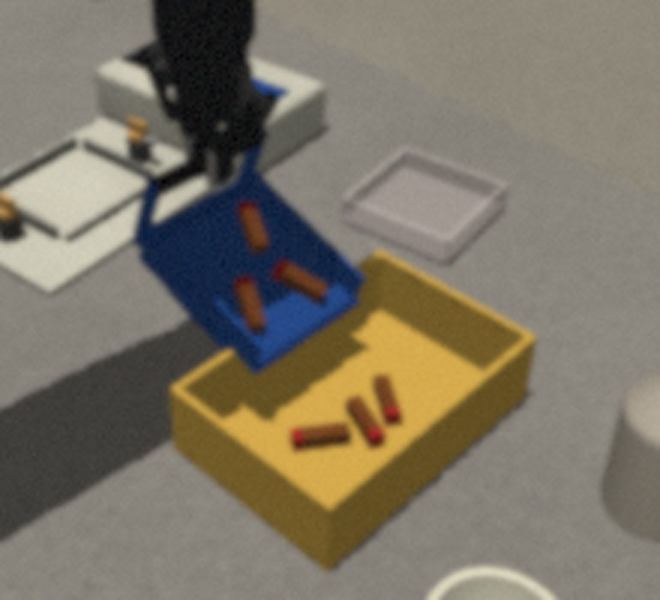

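The manual's scale: shifts go in units of 25 mm and turns go in units of 2 degrees. Converting my numbers, -0.0423 m is -1.692, -0.031 m is -1.24.

```bash
echo '[0,-0.388,-0.404,0,0.0148,0,-0.804,-0.648,0,0.0148,0,-1.24,-0.856,0,0.0148,0,-1.692,-1.02,0,0.0148,0,-1.692,-1.02,0,0.0148]' > next.json && python3 drive.py next.json 22; python3 -c "
from h import *
o=bot.get_obs();print(o['torque'],o['ee_pos'])"
```

```text
time: 30.67
ee_pos: [0.536, -0.0679, 0.2026]
tcp_rot: [180.0, 0.2, -177.0]
wrist_force: [-1.2, 6.4, 11.5]
opening: 0.0151
grasp_force: 30.5
[1.42243851 0.23719177 0.08904755] [ 0.53597764 -0.06787503  0.20263602]
```

```bash
echo '[0,-0.464,-0.128,0,0.0148,0,-0.94,-0.208,0,0.0148,0,-1.416,-0.248,0,0.0148,0,-1.896,-0.244,0,0.0148,0,-1.896,-0.244,0,0.0148]' > next.json && python3 drive.py next.json 22; python3 -c "
from h import *
o=bot.get_obs();print(o['torque'],o['ee_pos']);snap('side','s4')"
```

```text
time: 31.08
ee_pos: [0.5381, -0.1168, 0.2066]
tcp_rot: [-179.9, 0.1, -177.1]
wrist_force: [1.8, 1.1, 7.1]
opening: 0.015
grasp_force: 31.1
[ 0.44918809 -0.18439555  0.06281117] [ 0.53805397 -0.11675702  0.2066267 ]
```

In the tool's units: -0.0462 m is -1.848, -0.0351 m is -1.404.

```bash
echo '[0,-0.476,0.048,0,0.0148,0,-0.948,0.14,0,0.0148,0,-1.404,0.276,0,0.0148,0,-1.848,0.444,0,0.0148,0,-1.848,0.444,0,0.0148]' > next.json && python3 drive.py next.json 22;echo '[0,-0.424,0.24,0,0.0148,0,-0.828,0.52,0,0.0148,0,-0.828,0.52,0,0.0148,0,-0.828,0.52,0,0.0148,0,-0.828,0.52,0,0.0148]' > next.json && python3 drive.py next.json 22; python3 - <<'E'
from h import *
o=bot.get_obs();print(o['torque'],o['ee_pos']);snap('side','s5');snap('top','t5');snap('wrist','w7')
im=cv2.imread('pics/s5_raw.png').astype(int);b,g,r=im[...,0],im[...,1],im[...,2]
m=((r>60)&(r>2*b)&(r>1.5*g)).astype(np.uint8);n,l,st,ce=cv2.connectedComponentsWithStats(m)
print([(ce[i].round().tolist(),int(st[i,4])) for i in range(1,n) if st[i,4]>15])
mb=((b>1.8*r)&(b>50)).astype(np.uint8);n,l,st,ce=cv2.connectedComponentsWithStats(mb); i=1+np.argmax(st[1:,4]);print("blue",st[i])
# expected tray outline at 90 deg (box frame: x=-.074+(z-.010), z=.065-(x-.045))
T=lambda x,y,z:[-.074+(z-.010),y,.065-(x-.045)]
c=cam("side");pts=[T(x,y,z) for x in(-.065,.075) for y in(-.06,.06) for z in(.014,.04)];p=proj(c,fr(.541,-.186,-87,pts));print("exp",p.min(0),p.max(0))
E
```

```text
time: 31.55
ee_pos: [0.54, -0.1633, 0.194]
tcp_rot: [-179.9, -0.1, -177.1]
wrist_force: [1.3, -0.4, 2.1]
opening: 0.0149
grasp_force: 31.4
time: 31.97
ee_pos: [0.5414, -0.1827, 0.1821]
tcp_rot: [-179.9, 0.0, -177.0]
wrist_force: [1.3, -4.0, 4.2]
opening: 0.0151
grasp_force: 32.4
[-0.66927703 -0.18362097 -0.01574523] [ 0.54138897 -0.18272711  0.18214307]
[([138.0, 155.0], 132), ([281.0, 245.0], 253), ([295.0, 257.0], 217), ([276.0, 265.0], 136)]
blue [ 246  182   45   68 1788]
exp [247.45611841 177.70051629] [293.62023706 253.22099145]
```

```bash
echo '[0,0.468,-0.3,0,0.0148,0,0.936,-0.544,0,0.0148,0,1.4,-0.72,0,0.0148,0,1.86,-0.828,0,0.0148,0,1.86,-0.828,0,0.0148]' > next.json && python3 drive.py next.json; echo '[0,0.48,-0.072,0,0.0148,0,0.964,-0.116,0,0.0148,0,1.44,-0.1,0,0.0148,0,1.936,-0.052,0,0.0148,0,1.936,-0.052,0,0.0148]' > next.json && python3 drive.py next.json; python3 -c "
from h import *
o=bot.get_obs();print(o['torque'],o['ee_pos'])"
```

```text
time: 32.53
ee_pos: [0.5388, -0.1332, 0.2037]
tcp_rot: [-180.0, 0.0, -176.9]
wrist_force: [-0.6, -3.0, 8.0]
opening: 0.0151
grasp_force: 31.5
time: 32.95
ee_pos: [0.536, -0.0844, 0.2038]
tcp_rot: [179.9, -0.0, -176.9]
wrist_force: [0.0, -0.6, 3.9]
opening: 0.0152
grasp_force: 31.4
[-0.43634963 -0.04547081 -0.01425342] [ 0.53602552 -0.08441809  0.20375569]
```

In the tool's units: 0.0461 m is 1.844, 0.0353 m is 1.412.

```bash
echo '[0,0.488,0.1,0,0.0148,0,0.952,0.236,0,0.0148,0,1.412,0.416,0,0.0148,0,1.844,0.64,0,0.0148,0,1.844,0.64,0,0.0148]' > next.json && python3 drive.py next.json; echo '[0,0.416,0.256,0,0.0148,0,0.804,0.56,0,0.0148,0,1.16,0.892,0,0.0148,0,1.488,1.256,0,0.0148,0,1.488,1.256,0,0.0148]' > next.json && python3 drive.py next.json;echo '[0,0.288,0.384,0,0.0148,0,0.552,0.764,0,0.0148,0,0.552,0.764,0,0.0148,0,0.552,0.764,0,0.0148]' > next.json && python3 drive.py next.json; python3 -c "
from h import *
o=bot.get_obs();print(o['torque'],o['ee_pos'])"
```

```text
time: 33.37
ee_pos: [0.5334, -0.0382, 0.1868]
tcp_rot: [179.9, -0.1, -176.9]
wrist_force: [0.7, 0.3, 1.3]
opening: 0.0149
grasp_force: 31.2
time: 33.78
ee_pos: [0.5314, -0.0015, 0.1546]
tcp_rot: [179.9, -0.1, -176.9]
wrist_force: [0.9, -0.0, 2.3]
opening: 0.0149
grasp_force: 31.4
time: 34.12
ee_pos: [0.5307, 0.011, 0.1367]
tcp_rot: [180.0, -0.1, -177.0]
wrist_force: [0.4, 0.0, -0.6]
opening: 0.0147
grasp_force: 31.2
[0.16692052 0.02354919 0.01461441] [0.53067106 0.01102441 0.13665526]
```

In the tool's units: -0.001 m is -0.04.

```bash
echo '[0,0,-0.04,0,0.005,0,0,-0.04,0,0.005,0,0,-0.04,0,0.005]' > next.json && python3 drive.py next.json 70; echo '[0,0,-0.8,0,0.005,0,0,-1.8,0,0.005,0,0,-2.8,0,0.005,0,0,-3.4,0,0.005,0,0,-3.4,0,0.005]' > next.json && python3 drive.py next.json; echo '[0,0,0,0,0.005,0,0,0,0,0.005]' > next.json && python3 drive.py next.json; cat > lev.py <<'E'
from h import *
from scipy.optimize import minimize_scalar
V=np.array([(x,y,z) for x in(-.065,) for y in(-.063,.063) for z in(.04,)]+[(x,y,z) for x in(.075,) for y in(-.063,.063) for z in(.012,.04)]+[(x,y,0) for x in(-.065,.045) for y in(-.06,.06)])
o=bot.get_obs(); yaw=o["tcp_rot"][2]+90; b=o["ee_pos"]-[0,0,.0046]; c=cam("side"); im=bot.camera("side").astype(int)
B,G,R=im[...,0],im[...,1],im[...,2]; m=((B>1.5*R)&(B>1.2*G)&(B>35)).astype(np.uint8)
P0=fr(*b[:2],yaw,[[.1,0,0]])
n,l,st,ce=cv2.connectedComponentsWithStats(m); q=proj(c,fr(*b[:2],yaw,[[.07,0,b[2]-.05]]))[0]
i=min((k for k in range(1,n) if st[k,4]>200),key=lambda k:np.hypot(*(ce[k]-q))); print(st[i],q,o["ee_pos"],o["wrist_force"])
ys,xs=np.where(l==i); u=np.c_[xs,ys]
def pts(p):
    t=np.radians(p); r=V-[-.071,0,.08]; x=r[:,0]*np.cos(t)+r[:,2]*np.sin(t); z=-r[:,0]*np.sin(t)+r[:,2]*np.cos(t)
    return proj(c,fr(*b[:2],yaw,np.c_[x,r[:,1],z+b[2]]))
# lowest image row of tray front vs mask
for p in range(-12,14,3):
    h=pts(p); print(p,h.min(0).round(1),h.max(0).round(1))
print("mask",u.min(0),u.max(0))
E
python3 lev.py
```

```text
time: 34.37
ee_pos: [0.5311, 0.0101, 0.1388]
tcp_rot: [180.0, -0.0, -177.0]
wrist_force: [-1.2, 0.4, -2.9]
opening: 0.0135
grasp_force: 68.1
time: 34.78
ee_pos: [0.5323, 0.0101, 0.2274]
tcp_rot: [-180.0, 0.3, -177.0]
wrist_force: [0.2, 0.2, -1.2]
opening: 0.014
grasp_force: 68.5
time: 34.95
ee_pos: [0.5309, 0.0102, 0.2224]
tcp_rot: [180.0, -0.1, -177.0]
wrist_force: [-0.1, -0.4, -2.3]
opening: 0.0139
grasp_force: 68.5
[ 208  147   82   66 2759] [249.53774282 181.018333  ] [0.53089738 0.01024471 0.22235902] [-0.1347916  -0.42946452 -2.33955821]
-12 [212.8 158.3] [296.2 204.6]
-9 [212.2 158.2] [295.3 206.6]
-6 [211.7 158.2] [294.2 209.1]
-3 [211.1 158. ] [293.2 211.5]
0 [210.6 157.9] [292.4 213.6]
3 [210.  157.7] [291.5 215.6]
6 [209.5 157.4] [290.5 217.4]
9 [208.9 157.1] [289.3 219. ]
12 [208.3 156.8] [288.1 220.4]
mask [208 147] [289 212]
```

```bash
python3 - <<'E'
from h import *
s=open("lev.py").read().replace('o=bot.get_obs();','o=dict(tcp_rot=[180,0,-176.9],ee_pos=np.array([.5314,.013,.1452]),wrist_force=0);').replace('im=bot.camera("side").astype(int)','im=cv2.imread("pics/s2_raw.png").astype(int)')
exec(s)
o=bot.get_obs();print(tool([.5424,.2931,.2]),o["tcp_rot"]);cuv()
E
```

```text
[ 211  173   77   66 2120] [249.61013046 206.69354409] [0.5314 0.013  0.1452] 0
-12 [214.8 183.4] [293.8 231.3]
-9 [214.3 183.3] [292.9 233.6]
-6 [213.8 183.2] [292.  235.8]
-3 [213.2 183. ] [291.  237.8]
0 [212.7 182.9] [290.2 239.6]
3 [212.2 182.6] [289.4 241.3]
6 [211.6 182.4] [288.4 242.8]
9 [211.1 182.1] [287.3 244.1]
12 [210.5 181.7] [286.1 245.2]
mask [211 173] [287 238]
[-0.0264  0.2818  0.022 ] [ 1.79997021e+02 -1.29091056e-01 -1.77022200e+02]
blob [0.648 0.242] 45 7 7 45
blob [0.469 0.433] 62 7 8 72
blob [0.466 0.212] 56 8 8 45
```

```bash
echo '[-0.08,0.8,0,0,0.005,-0.2,2.2,0,0,0.005,-0.32,3.6,0,0,0.005,-0.44,5,0,0,0.005,-0.6,6.4,0,0,0.005]' > next.json && python3 drive.py next.json; echo '[-0.12,1.4,0,-0.75,0.005,-0.24,2.8,0,-1.5,0.005,-0.38,4,0,-2.25,0.005,-0.456,4.872,0,-3.05,0.005,-0.456,4.872,0,-3.05,0.005]' > next.json && python3 drive.py next.json; echo '[0,0,0,0,0.005,0,0,0,0,0.005]' > next.json && python3 drive.py next.json; python3 - <<'E'
from h import *
o=bot.get_obs();print(o["ee_pos"],tool([.5424,.2931,.0926]),o["tcp_rot"],o["torque"])
E
```

```text
time: 35.47
ee_pos: [0.5372, 0.1723, 0.2226]
tcp_rot: [-180.0, -0.1, -177.0]
wrist_force: [1.6, -0.5, -1.2]
opening: 0.0137
grasp_force: 68.5
time: 35.88
ee_pos: [0.5422, 0.2969, 0.2215]
tcp_rot: [180.0, -0.1, -170.6]
wrist_force: [1.6, 0.0, -1.5]
opening: 0.0139
grasp_force: 68.6
time: 36.05
ee_pos: [0.5426, 0.2928, 0.2227]
tcp_rot: [-180.0, -0.1, -170.9]
wrist_force: [0.6, -0.7, -3.3]
opening: 0.0144
grasp_force: 68.6
[0.54260675 0.29280138 0.22272505] [-0.      0.0004  0.1301] [-1.79953697e+02 -8.83978278e-02 -1.70917554e+02] [0.0494965  0.02116609 0.02984081]
```

```bash
echo '[0,0.016,1.2,0,0.005,0,0.016,2.4,0,0.005,0,0.016,3.6,0,0.005,0,0.016,4.4,0,0.005,0,0.016,4.4,0,0.005]' > next.json && python3 drive.py next.json; echo '[0,0,0.16,0,0.005,0,0,0.32,0,0.005,0,0,0.48,0,0.005,0,0,0.48,0,0.005]' > next.json && python3 drive.py next.json; echo '[0,0,0.16,0,0.005,0,0,0.3,0,0.005,0,0,0.3,0,0.005,0,0,0.3,0,0.005]' > next.json && python3 drive.py next.json
```

```text
time: 36.47
ee_pos: [0.5409, 0.2912, 0.1086]
tcp_rot: [-179.9, -0.4, -171.0]
wrist_force: [-1.2, -1.0, -2.4]
opening: 0.0141
grasp_force: 68.5
time: 36.8
ee_pos: [0.5431, 0.2936, 0.1023]
tcp_rot: [180.0, 0.1, -170.9]
wrist_force: [0.1, -0.6, -2.7]
opening: 0.0143
grasp_force: 68.6
time: 37.13
ee_pos: [0.5427, 0.2936, 0.0941]
tcp_rot: [-180.0, -0.0, -170.9]
wrist_force: [-0.2, 0.3, -1.8]
opening: 0.0139
grasp_force: 68.6
```

```bash
echo '[0,0,0.06,0,0.005,0,0,0.06,0,0.005,0,0,0.06,0,0.005]' > next.json && python3 drive.py next.json | grep -E "pos|wrist"; echo '[0,0,0.048,0,0.005,0,0,0.048,0,0.005,0,0,0.048,0,0.005]' > next.json && python3 drive.py next.json| grep -E "pos|wrist"
```

```text
ee_pos: [0.5428, 0.2936, 0.0927]
wrist_force: [-1.3, -0.4, -1.8]
ee_pos: [0.5428, 0.2936, 0.0915]
wrist_force: [-0.4, 0.0, -2.5]
```

```bash
for k in 1; do echo '[0,0,0.04,0,0.005,0,0,0.04,0,0.005,0,0,0.04,0,0.005]' > next.json && python3 drive.py next.json; echo '[0,0,0.04,0,0.005,0,0,0.04,0,0.005,0,0,0.04,0,0.005]' > next.json && python3 drive.py next.json; echo '[0,0,0.04,0,0.005,0,0,0.04,0,0.005,0,0,0.04,0,0.005]' > next.json && python3 drive.py next.json; done | grep -E "pos|wrist"; python3 -c "
from h import *
print(bot.get_obs()['torque'])"
```

```text
ee_pos: [0.5429, 0.2937, 0.0907]
wrist_force: [-0.5, 0.2, 0.0]
ee_pos: [0.5429, 0.2938, 0.0906]
wrist_force: [-2.8, -0.8, 5.5]
ee_pos: [0.5429, 0.294, 0.0905]
wrist_force: [-5.0, -1.1, 11.7]
[-0.07085325  0.97746357 -0.00949796]
```

In the tool's units: -0.002 m is -0.08.

```bash
echo '[0,0,-0.08,0,0.005,0,0,-0.08,0,0.03,0,0,-0.08,0,0.085,0,0,-0.08,0,0.085,0,0,-0.08,0,0.085]' > next.json && python3 drive.py next.json; echo '[0,0,-1.2,0,0.085,0,0,-2.8,0,0.085,0,0,-4.4,0,0.085,0,0,-4.8,0,0.085,0,0,-4.8,0,0.085]' > next.json && python3 drive.py next.json; python3 - <<'E'
from h import *
snap("side","s8")
def mk(f):
    im=cv2.imread(f).astype(int);B,G,R=im[...,0],im[...,1],im[...,2];m=((B>1.5*R)&(B>1.2*G)&(B>35)).astype(np.uint8);m[:,:150]=0;m[:,228:]=0;m[205:]=0;m[:140]=0;return m
a,b=mk("pics/side0.png"),mk("pics/s8_raw.png")
for m in(a,b): ys,xs=np.where(m); print(m.sum(),xs.min(),xs.max(),ys.min(),ys.max(),xs.mean(),ys.mean())
print((a!=b)[165:].sum()); o=bot.get_obs(); print(o["ee_pos"],tool([.461,.401,.2]),o["tcp_rot"])
E
```

```text
time: 38.8
ee_pos: [0.5428, 0.2935, 0.0903]
tcp_rot: [-180.0, -0.0, -170.9]
wrist_force: [0.0, -0.8, -0.1]
opening: 0.062
grasp_force: 0.0
time: 39.22
ee_pos: [0.544, 0.2942, 0.2149]
tcp_rot: [179.9, 0.4, -170.9]
wrist_force: [-0.1, 0.4, 0.1]
opening: 0.0846
grasp_force: 0.0
1247 161 224 150 198 194.14033680834 178.7674418604651
1472 161 224 150 198 194.73233695652175 178.49388586956522
270
[0.54352623 0.29394295 0.21224682] [0.0646 0.1187 0.0122] [ 1.79940580e+02  1.79649384e-01 -1.70911677e+02]
```

In the tool's units: 0.1189 m is 4.756, 0.0639 m is 2.556, -14 degrees is -7.

```bash
echo '[0.8,1.4,0,-3.5,0.085,1.6,2.8,0,-7,0.085,2.556,4.756,0,-10.5,0.085,2.556,4.756,0,-14,0.085,2.556,4.756,0,-17.5,0.085]' > next.json && python3 drive.py next.json; echo '[0,0,0,-3.5,0.085,0,0,0,-7,0.085,0,0,0,-10.5,0.085,0,0,0,-14,0.085,0,0,0,-17.5,0.085]' > next.json && python3 drive.py next.json;echo '[0,0,0,-3.5,0.085,0,0,0,-7,0.085,0,0,0,-10.5,0.085,0,0,0,-14.35,0.085,0,0,0,-14.35,0.085]' > next.json && python3 drive.py next.json; python3 - <<'E'
from h import *
o=bot.get_obs();print(o["ee_pos"],tool([.4617,.4013,.0777]),o["tcp_rot"])
snap("wrist","w9");snap("top","t9"); c=cam("wrist")
im=cv2.imread("pics/w9_raw.png").astype(int);B,G,R=im[...,0],im[...,1],im[...,2];m=((R>90)&(R>2.5*B)&(R>2.5*G)).astype(np.uint8)
n,l,st,ce=cv2.connectedComponentsWithStats(m)
for i in range(1,n):
    if st[i,4]>60:print(st[i],ce[i])
print("expect",proj(c,fr(.4617,.4013,-72.2,[(x,y,z) for x in(-.01,.01) for y in(-.01,.01) for z in(.1,)])).round(1).tolist())
im=cv2.imread("pics/t9_raw.png").astype(int);B,G,R=im[...,0],im[...,1],im[...,2];m=((R>60)&(R>2*B)&(R>1.8*G)).astype(np.uint8)
n,l,st,ce=cv2.connectedComponentsWithStats(m);print("red top",[(st[i,4],p2w(cam("top"),ce[i],.012)[:2].round(3).tolist()) for i in range(1,n) if st[i,4]>4])
E
```

```text
time: 39.68
ee_pos: [0.4583, 0.4033, 0.2084]
tcp_rot: [180.0, -0.2, -135.3]
wrist_force: [0.6, -0.4, -0.6]
opening: 0.0853
grasp_force: 0.0
time: 40.1
ee_pos: [0.4605, 0.4006, 0.2084]
tcp_rot: [179.9, -0.1, -100.6]
wrist_force: [-0.2, 0.3, 0.3]
opening: 0.0849
grasp_force: 0.0
time: 40.52
ee_pos: [0.4606, 0.4006, 0.2086]
tcp_rot: [179.9, -0.1, -71.9]
wrist_force: [-0.5, -0.1, 1.0]
opening: 0.0849
grasp_force: 0.0
[0.46057495 0.40057475 0.20855101] [-0.0005 -0.0016  0.1308] [ 1.79859554e+02 -6.12108469e-02 -7.18799552e+01]
[240 190  25  13 155] [250.88387097 194.96129032]
expect [[267.4, 214.4], [242.2, 214.6], [267.5, 190.1], [241.8, 190.2]]
red top [(np.int32(21), [1.183, 0.092]), (np.int32(136), [0.555, -0.152]), (np.int32(66), [0.568, -0.195]), (np.int32(70), [0.538, -0.2]), (np.int32(62), [0.501, -0.187]), (np.int32(72), [0.467, 0.43])]
```

```bash
python3 - <<'E'
from h import *
c=cam("top"); im=cv2.imread("pics/t9_raw.png").astype(int);B,G,R=im[...,0],im[...,1],im[...,2]
for nm,m in(("amber",(R>1.3*G)&(R>1.6*B)&(R>45)),("redcap",(R>2.5*G)&(R>60))):
    n,l,st,ce=cv2.connectedComponentsWithStats(m.astype(np.uint8))
    print(nm,[(int(st[i,4]),st[i,:4].tolist(),p2w(c,ce[i],.012)[:2].round(3).tolist()) for i in range(1,n) if st[i,4]>3])
cs=cam("side"); im=cv2.imread("pics/s8_raw.png").astype(int);B,G,R=im[...,0],im[...,1],im[...,2]
m=(R>1.5*G)&(R>1.7*B)&(R>45); n,l,st,ce=cv2.connectedComponentsWithStats(m.astype(np.uint8))
print("side",[(int(st[i,4]),st[i,:4].tolist(),p2w(cs,ce[i],.012)[:2].round(3).tolist()) for i in range(1,n) if st[i,4]>8])
E
```

```text
amber [(6085, [0, 5, 512, 14], [1.164, -0.023]), (183, [308, 167, 39, 16], [0.662, -0.223]), (10, [305, 169, 10, 1], [0.67, -0.169]), (28, [286, 171, 3, 21], [0.633, -0.104]), (70, [289, 170, 18, 6], [0.659, -0.135]), (50, [159, 175, 9, 8], [0.647, 0.242]), (4, [341, 181, 3, 3], [0.63, -0.259]), (11, [344, 184, 4, 7], [0.617, -0.27]), (21, [341, 188, 6, 12], [0.598, -0.261]), (7, [287, 193, 2, 5], [0.597, -0.105]), (184, [301, 193, 10, 34], [0.554, -0.152]), (5, [348, 196, 1, 5], [0.585, -0.274]), (99, [312, 198, 18, 14], [0.568, -0.194]), (5, [345, 198, 2, 4], [0.58, -0.268]), (5, [345, 203, 3, 3], [0.567, -0.268]), (15, [346, 205, 4, 7], [0.555, -0.272]), (5, [343, 207, 2, 3], [0.556, -0.26]), (96, [314, 210, 17, 11], [0.538, -0.199]), (11, [344, 213, 5, 6], [0.536, -0.266]), (6, [350, 214, 1, 6], [0.533, -0.277]), (92, [312, 220, 13, 17], [0.501, -0.187]), (11, [347, 222, 5, 6], [0.513, -0.275]), (11, [347, 227, 4, 8], [0.494, -0.271]), (30, [291, 232, 3, 28], [0.456, -0.113]), (4, [352, 232, 1, 4], [0.486, -0.28]), (8, [346, 234, 5, 5], [0.479, -0.268]), (4, [346, 239, 2, 3], [0.
[... 189 characters left out ...]
 252, 3, 2], [0.434, -0.257]), (4, [298, 255, 3, 2], [0.429, -0.132]), (6, [304, 254, 4, 3], [0.429, -0.149]), (4, [313, 254, 3, 2], [0.43, -0.173]), (7, [341, 255, 5, 2], [0.426, -0.252]), (5, [326, 257, 5, 1], [0.423, -0.21])]
redcap [(8, [302, 194, 4, 2], [0.597, -0.15]), (13, [324, 206, 4, 5], [0.558, -0.21]), (16, [303, 209, 5, 4], [0.551, -0.152]), (14, [327, 215, 4, 5], [0.532, -0.217]), (16, [313, 232, 5, 5], [0.486, -0.178]), (69, [88, 240, 13, 10], [0.467, 0.429])]
side [(151, [133, 145, 11, 22], [0.505, 0.505]), (211, [269, 235, 27, 21], [0.557, -0.146]), (73, [296, 246, 8, 16], [0.567, -0.198]), (85, [287, 253, 11, 16], [0.539, -0.202]), (104, [267, 262, 19, 8], [0.501, -0.185])]
```

```bash
python3 - <<'E'
from h import *
def art(f,x0,x1,y0,y1):
    im=cv2.imread(f).astype(int)[y0:y1,x0:x1]
    for r in im: print("".join("R" if p[2]>2.3*p[1] and p[2]>50 else "a" if p[2]>1.45*p[1] and p[2]>60 else "s" if sum(p)<150 else "." for p in r))
art("pics/t9_raw.png",284,334,188,232);print();art("pics/s8_raw.png",258,308,228,274)
im=cv2.imread("pics/t9_raw.png").astype(int);m=(im[...,0]>1.5*im[...,2])&(im[...,0]>45);ys,xs=np.where(m);print(m[170:245,120:215].sum(),xs.min())
E
```

```text
...s..............................................
...s..............................................
...s..............................................
...s..............................................
...s..............................................
...ss............aaaaa............................
...ss.............RRRRa...........................
....s............aRRRRa...........................
....s.............aaaa............................
....s.............aaaRa...........................
..................aaaaa...........................
..................aaaaa.......aRa.................
..................aaaaa.......aaaa................
..................aaaaa......aaaaaaa..............
..................aaaaa.....aaaaaaaaa.............
..................aaaaa.......aaaaaaaaa...........
..................aaaaa........aaaaaaaaaa.........
..................aaaaa..........saaaaaaaaa.......
..................aaaaa...........aaaaaaaRRR......
..................aaaaa.............saaaaRRRa.....
..................aaaaa...............saRRRR......
...................aRRRa.....
[... 2799 characters left out ...]
.........aaaaaa...aaaaa.....
.........................a......aaaaaaa.aaaa......
..........aaa....a.aaaaaaaa.....aaaaaaaa..........
.........aaaaaaaaaaaaaaaaaaa.....aRRRRRa..........
.........aRRRaaaaaaaaaaaaaaa.....aRRRRRa..........
.........aRRRaaaaaaaaaaaaaaa......aRRRRa..........
.........aRRRaaaaaaaaaaaaaa.......aRRRRa..........
.........aaRRaaaaaaaaa.a...........aRRaa..........
..........aaaaaa...................aaa............
..........aaa.....................................
..................................................
..................................................
..................................................
..................................................
2473 131
```

All six cuvettes are in the box (three caps show in the tipped group, one cuvette lying on another), and the tray is empty in its dock. Next is the key.

```bash
echo '[-0.02,-0.064,1.6,0,0.085,-0.02,-0.064,3.2,0,0.085,-0.02,-0.064,4.6,0,0.085,-0.02,-0.064,5.2,0,0.085,-0.02,-0.064,5.2,0,0.085]' > next.json && python3 drive.py next.json; echo '[0,0,0,0,0.01,0,0,0,0,0.01,0,0,0,0,0.01,0,0,0,0,0.01,0,0,0,0,0.01]' > next.json && python3 drive.py next.json 60; echo '[0,0,0,0,0.01,0,0,0,0,0.01]' > next.json && python3 drive.py next.json 60; echo '[0,0,-1.6,0,0.01,0,0,-3.2,0,0.01,0,0,-4.8,0,0.01,0,0,-5,0,0.01,0,0,-5,0,0.01]' > next.json && python3 drive.py next.json;python3 - <<'E'
from h import *
o=bot.get_obs();print(o["ee_pos"],tool([.6418,.2375,.2]),o["tcp_rot"])
snap("wrist","w10")
im=cv2.imread("pics/w10_raw.png")[200:345:4,200:312:2]
for r in im.astype(int): print("".join("R" if p[2]>2*p[1] and p[2]>50 else "s" if sum(p)<110 else "g" if sum(p)<360 and abs(p[2]-p[0])<25 else "." for p in r))
E
```

```text
time: 41.03
ee_pos: [0.4602, 0.4, 0.0751]
tcp_rot: [179.6, -0.2, -72.4]
wrist_force: [-0.4, -0.6, -0.4]
opening: 0.0852
grasp_force: 0.0
time: 41.45
ee_pos: [0.4628, 0.4023, 0.0818]
tcp_rot: [-179.9, 0.0, -72.2]
wrist_force: [1.0, -0.3, 0.2]
opening: 0.0249
grasp_force: 0.0
time: 41.62
ee_pos: [0.4627, 0.4022, 0.0818]
tcp_rot: [-179.9, 0.0, -72.2]
wrist_force: [-1.1, -0.3, 7.2]
opening: 0.0191
grasp_force: 59.1
time: 42.03
ee_pos: [0.4632, 0.4027, 0.2089]
tcp_rot: [-179.7, 0.1, -72.2]
wrist_force: [-0.4, 0.0, -2.1]
opening: 0.0191
grasp_force: 59.4
[0.46322093 0.40266541 0.20892403] [ 0.2118 -0.1196  0.0091] [-1.79706063e+02  1.24258717e-01 -7.22168064e+01]
...................ggggggggggg..gggggg..................
..................ggggggg..ggggggggggg..................
..................ggggggggggggggggggggg.................
.................gggggggggggggggggggggg.................
.................gggRRRRRRRRRRRRRRRR.gg.................
.................gg.RRRRRRRRRRRRRRRRRgg.................
.................ggRRRRRRRRRRRRRRRRRR.g.................
.................ggRRRRRRRRRRRRRRRR
[... 974 characters left out ...]
RRssgsssgggsggss
sggggsgggsssssRRRRRRRRRRRRRRRRRRRRRRRRRRRRsgsgssssgsgsgg
sggsgsssssssssgRRRRRRRRRRRRRRRRRRRRRRRRRRRssssssgsssssgs
sgssssssgsssgsgRRRRRRRRRRRRRRRRRRRRRRRRRRRssssssssssssss
sgssssssssssssgRRRRRRRRRRRRRRRRRRRRRRRRRRRgsssssssssssss
ggsssssssssssg.RRRRRRRRRRRRRRRRRRRRRRRRRR..ssssgssssssss
sssssssssssss..RRRRRRRRRRRRRRRRRRRRRRRRRR..sssssssssssss
sssssssssssss..............................sssssssssssss
sssssssssssss..............................sssssssssssss
sssssssssssss..............................sssssssssssss
ssssssssssssssssggg...................ggssssssssssssssss
ssssssssssssssssssssssssssgggggsssssssssssssssssssssssss
ssssssssssssssssssssssssssssssssssssssssssssssssssssssss
```

```bash
echo '[1.4,-0.8,0,1,0.01,2.8,-1.6,0,2,0.01,4.2,-2.4,0,3,0.01,5.6,-3.2,0,4,0.01,7,-3.96,0,4.35,0.01]' > next.json && python3 drive.py next.json; python3 -c "
from h import *
o=bot.get_obs();print(tool([.6418,.2375,.2]),o['tcp_rot'])"
```

```text
time: 42.5
ee_pos: [0.6106, 0.2638, 0.2026]
tcp_rot: [179.8, -0.1, -81.0]
wrist_force: [1.6, 1.6, -1.9]
opening: 0.0194
grasp_force: 59.2
[ 0.0309 -0.0267  0.0026] [ 1.79796189e+02 -5.09688095e-02 -8.10127862e+01]
```

```bash
echo '[1.236,-1.068,0,0,0.01,1.236,-1.068,0,0,0.01,1.236,-1.068,1.2,0,0.01,1.236,-1.068,2.2,0,0.01,1.236,-1.068,2.2,0,0.01]' > next.json && python3 drive.py next.json;echo '[0,0,0,0,0.01,0,0,0,0,0.01,0,0,0,0,0.01]' > next.json && python3 drive.py next.json; python3 -c "
from h import *
o=bot.get_obs();print(tool([.6418,.2375,.118]),o['tcp_rot'])"
```

```text
time: 42.92
ee_pos: [0.6388, 0.2378, 0.1418]
tcp_rot: [179.3, -0.1, -81.0]
wrist_force: [-1.8, 0.1, -2.1]
opening: 0.0192
grasp_force: 59.4
time: 43.17
ee_pos: [0.6416, 0.2396, 0.1522]
tcp_rot: [-179.9, 0.0, -80.9]
wrist_force: [1.2, -0.1, -1.7]
opening: 0.0192
grasp_force: 59.4
[0.0021 0.0002 0.0342] [-1.79891107e+02  2.18675406e-02 -8.08866471e+01]
```

In the tool's units: 0.0335 m is 1.34, 0.03 m is 1.2.

```bash
echo '[0.08,0,0.4,0,0.01,0.08,0,0.8,0,0.01,0.08,0,1.04,0,0.01,0.08,0,1.2,0,0.01,0.08,0,1.34,0,0.01]' > next.json && python3 drive.py next.json;echo '[0,0,0,0,0.01,0,0,0,0,0.01]' > next.json && python3 drive.py next.json
```

```text
time: 43.58
ee_pos: [0.6414, 0.2371, 0.1165]
tcp_rot: [180.0, -0.0, -80.9]
wrist_force: [-6.6, -2.3, 30.3]
opening: 0.0194
grasp_force: 63.8
time: 43.75
ee_pos: [0.6416, 0.2373, 0.1171]
tcp_rot: [-180.0, 0.0, -80.9]
wrist_force: [0.2, 0.1, -1.1]
opening: 0.0193
grasp_force: 59.6
```

In the tool's units: -0.001 m is -0.04, 30 degrees is 15.

```bash
echo '[0,0,-0.04,3,0.01,0,0,-0.04,6,0.01,0,0,-0.04,9,0.01,0,0,-0.04,12,0.01,0,0,-0.04,15,0.01]' > next.json && python3 drive.py next.json;echo '[0,0,0,3,0.01,0,0,0,6,0.01,0,0,0,9,0.01,0,0,0,12,0.01,0,0,0,15,0.01]' > next.json && python3 drive.py next.json;echo '[0,0,0,3,0.01,0,0,0,6,0.01,0,0,0,9,0.01,0,0,0,12,0.01,0,0,0,15,0.01]' > next.json && python3 drive.py next.json;echo '[0,0,0,2,0.01,0,0,0,4,0.01,0,0,0,4,0.01,0,0,0,4,0.01]' > next.json && python3 drive.py next.json; python3 -c "
from h import *
o=bot.get_obs();print(o['torque'],o['tcp_rot'])"
```

```text
time: 44.17
ee_pos: [0.6421, 0.2372, 0.1181]
tcp_rot: [-179.9, 0.0, -111.2]
wrist_force: [1.2, -0.1, -2.4]
opening: 0.0194
grasp_force: 59.5
time: 44.58
ee_pos: [0.6422, 0.2369, 0.1181]
tcp_rot: [-179.9, 0.0, -141.2]
wrist_force: [2.6, -2.1, -1.1]
opening: 0.0194
grasp_force: 59.5
time: 45.0
ee_pos: [0.6422, 0.2365, 0.1181]
tcp_rot: [-179.9, 0.1, -171.2]
wrist_force: [2.0, -2.8, -1.1]
opening: 0.0191
grasp_force: 59.6
time: 45.33
ee_pos: [0.642, 0.2366, 0.1181]
tcp_rot: [-179.9, 0.0, -178.8]
wrist_force: [2.4, -3.6, -0.8]
opening: 0.0196
grasp_force: 59.6
[-1.07403258 -0.66228806  0.13047482] [-1.79939603e+02  4.89051817e-02 -1.78815920e+02]
```

Keep turning until the stop is felt, then back off and lift.

In the tool's units: 6 degrees is 3.

```bash
echo '[0,0,0,2,0.01,0,0,0,3,0.01,0,0,0,3,0.01,0,0,0,3,0.01]' > next.json && python3 drive.py next.json >/dev/null; python3 -c "
from h import *
o=bot.get_obs();print(o['torque'],o['tcp_rot'])";echo '[0,0,0,1.5,0.01,0,0,0,1.5,0.01,0,0,0,1.5,0.01]' > next.json && python3 drive.py next.json>/dev/null; python3 -c "
from h import *
o=bot.get_obs();print(o['torque'],o['tcp_rot'])"
```

```text
[-1.38965068 -0.71041764  0.18645289] [-1.79920217e+02  5.32068881e-02  1.75205380e+02]
[-1.61330425 -0.77359651  0.56428759] [-1.79907358e+02  6.38447736e-02  1.72228752e+02]
```

```bash
echo '[0,0,0,-3.5,0.01,0,0,0,-7,0.01,0,0,-0.4,-8,0.01,0,0,-2,-8,0.01,0,0,-3.6,-8,0.01]' > next.json && python3 drive.py next.json; echo '[0,0,0,-3.5,0.01,0,0,0,-7,0.01,0,0,0,-10.5,0.01,0,0,0,-14,0.01,0,0,0,-17.5,0.01]' > next.json && python3 drive.py next.json; echo '[0,0,0,-3.5,0.01,0,0,0,-7,0.01,0,0,0,-10.5,0.01,0,0,0,-14,0.01,0,0,0,-17.5,0.01]' > next.json && python3 drive.py next.json;  echo '[0,0,0,-3.5,0.01,0,0,0,-7,0.01,0,0,0,-10.5,0.01,0,0,0,-10.5,0.01]' > next.json && python3 drive.py next.json; python3 -c "
from h import *
o=bot.get_obs();print(o['ee_pos'],tool([.4644,.2091,.2]),o['tcp_rot'])"
```

```text
time: 46.33
ee_pos: [0.6402, 0.2373, 0.2066]
tcp_rot: [-180.0, -0.3, -171.7]
wrist_force: [0.5, 0.9, -2.7]
opening: 0.0192
grasp_force: 59.5
time: 46.75
ee_pos: [0.6413, 0.2377, 0.208]
tcp_rot: [179.9, 0.0, -136.4]
wrist_force: [0.1, -0.4, -1.6]
opening: 0.0192
grasp_force: 59.6
time: 47.17
ee_pos: [0.6413, 0.2377, 0.2079]
tcp_rot: [180.0, 0.0, -101.4]
wrist_force: [0.0, 0.5, -0.7]
opening: 0.0192
grasp_force: 59.6
time: 47.5
ee_pos: [0.6413, 0.2376, 0.2079]
tcp_rot: [180.0, 0.0, -80.4]
wrist_force: [0.2, -0.8, -2.2]
opening: 0.0192
grasp_force: 59.6
[0.64133677 0.23764941 0.20787299] [-0.0012  0.1792  0.008 ] [ 1.79969858e+02  4.48490748e-02 -8.04355689e+01]
```

In the tool's units: 0.1792 m is 7.168, 0.144 m is 5.76.

```bash
echo '[0,1.44,0,0,0.01,0,2.88,0,0,0.01,0,4.32,0,0,0.01,-0.04,5.76,0,0,0.01,-0.048,7.168,0,0,0.01]' > next.json && python3 drive.py next.json;echo '[0,0,0.8,0,0.01,0,0,1.6,0,0.01,0,0,2.2,0,0.01,0,0,2.2,0,0.01,0,0,2.2,0,0.01]' > next.json && python3 drive.py next.json; python3 -c "
from h import *
o=bot.get_obs();print(o['ee_pos'],tool([.4644,.2091,.118]),o['tcp_rot'])"
```

```text
time: 47.92
ee_pos: [0.4625, 0.21, 0.2077]
tcp_rot: [180.0, 0.0, -81.1]
wrist_force: [-0.5, 0.3, -1.2]
opening: 0.0192
grasp_force: 59.6
time: 48.33
ee_pos: [0.4639, 0.2101, 0.1529]
tcp_rot: [179.9, 0.0, -81.0]
wrist_force: [0.6, 0.2, -1.2]
opening: 0.0191
grasp_force: 59.9
[0.46393006 0.21011038 0.15288365] [ 0.0011 -0.0003  0.0349] [ 1.79928554e+02  6.02604079e-03 -8.09951557e+01]
```

In the tool's units: 0.033 m is 1.32, 0.029 m is 1.16.

```bash
echo '[0.04,0,0.4,0,0.01,0.04,0,0.72,0,0.01,0.04,0,0.96,0,0.01,0.04,0,1.16,0,0.01,0.04,0,1.32,0,0.01]' > next.json && python3 drive.py next.json;echo '[0,0,0.02,0,0.01,0,0,0.02,0,0.01]' > next.json && python3 drive.py next.json; echo '[0,0,0,3,0.01,0,0,0,6,0.01,0,0,0,9,0.01,0,0,0,12,0.01,0,0,0,15,0.01]' > next.json && python3 drive.py next.json;echo '[0,0,0,3,0.01,0,0,0,6,0.01,0,0,0,9,0.01,0,0,0,12,0.01,0,0,0,15,0.01]' > next.json && python3 drive.py next.json;echo '[0,0,0,3,0.01,0,0,0,6,0.01,0,0,0,9,0.01,0,0,0,12,0.01,0,0,0,15,0.01]' > next.json && python3 drive.py next.json;echo '[0,0,0,2.5,0.01,0,0,0,5,0.01,0,0,0,7,0.01,0,0,0,7,0.01,0,0,0,7,0.01]' > next.json && python3 drive.py next.json; python3 -c "
from h import *
o=bot.get_obs();print(o['torque'],o['tcp_rot'])"
```

```text
time: 48.75
ee_pos: [0.4645, 0.2091, 0.1193]
tcp_rot: [180.0, -0.0, -80.9]
wrist_force: [0.1, 0.3, -1.3]
opening: 0.0193
grasp_force: 59.9
time: 48.92
ee_pos: [0.4645, 0.2091, 0.1193]
tcp_rot: [180.0, -0.0, -80.9]
wrist_force: [-0.4, 0.4, -0.4]
opening: 0.0198
grasp_force: 59.9
time: 49.33
ee_pos: [0.4648, 0.2089, 0.1199]
tcp_rot: [-180.0, -0.0, -111.2]
wrist_force: [-0.1, -1.7, -2.4]
opening: 0.0193
grasp_force: 59.8
time: 49.75
ee_pos: [0.4651, 0.2085, 0.1199]
tcp_rot: [-179.9, 0.0, -141.2]
wrist_force: [1.1, -4.8, -2.5]
opening: 0.0193
grasp_force: 59.8
time: 50.17
ee_pos: [0.4651, 0.2081, 0.1199]
tcp_rot: [-179.8, 0.0, -171.2]
wrist_force: [1.5, -7.1, -1.0]
opening: 0.0192
grasp_force: 60.0
time: 50.58
ee_pos: [0.465, 0.2077, 0.1199]
tcp_rot: [-179.8, 0.1, 175.0]
wrist_force: [1.6, -8.5, -1.4]
opening: 0.0191
grasp_force: 60.2
[-2.11296913 -0.49915548  0.26089861] [-1.79813297e+02  8.71874865e-02  1.75019325e+02]
```

In the tool's units: 3 degrees is 1.5.

```bash
echo '[0,0,0,1.5,0.01,0,0,0,1.5,0.01,0,0,0,1.5,0.01]' > next.json && python3 drive.py next.json >/dev/null; python3 -c "
from h import *
o=bot.get_obs();print(o['torque'],o['tcp_rot'])";echo '[0,0,0,0.5,0.01,0,0,0,0.5,0.01,0,0,0,0.5,0.01]' > next.json && python3 drive.py next.json>/dev/null; python3 -c "
from h import *
o=bot.get_obs();print(o['torque'],o['tcp_rot'])"; echo '[0,0,0,-3.5,0.01,0,0,0,-7,0.01,0,0,-0.4,-8,0.01,0,0,-2,-8,0.01,0,0,-3.6,-8,0.01]' > next.json && python3 drive.py next.json; python3 -c "
from h import *
o=bot.get_obs();print(o['ee_pos'],tool([.4617,.4017,.2]),o['tcp_rot'])
c=cam('top');im=bot.camera('top');cv2.imwrite('pics/t11_raw.png',im)
print(proj(c,fr(.5531,.2233,-80.9,[(0,.09,.054),(0,.065,.035),(.025,.09,.035),(0,-.09,.054),(0,-.065,.035),(-.025,-.09,.035)])).round(1).tolist())"
```

```text
[-2.32042946 -0.45290642  0.66319958] [-1.79798525e+02  9.90655879e-02  1.72061610e+02]
[-2.33844228 -0.48560476  0.7147768 ] [-1.79798696e+02  1.05568219e-01  1.71082933e+02]
time: 51.5
ee_pos: [0.4636, 0.2086, 0.2094]
tcp_rot: [-179.9, -0.2, -172.9]
wrist_force: [1.5, 1.0, -1.5]
opening: 0.0193
grasp_force: 60.0
[0.46362959 0.20863551 0.20943534] [-0.022   0.1918  0.0092] [-179.9426003    -0.18674296 -172.90030089]
[[162.0, 177.4], [164.6, 187.6], [172.4, 177.3], [171.2, 243.4], [171.2, 234.6], [163.1, 245.5]]
```

```bash
echo '[-0.18,1.52,0,0,0.01,-0.36,3.04,0,0,0.01,-0.54,4.6,0,0,0.01,-0.72,6.12,0,0,0.01,-0.86,7.68,0,0,0.01]' > next.json && python3 drive.py next.json;echo '[0,0,1.2,0,0.01,0,0,2.4,0,0.01,0,0,3.6,0,0.01,0,0,4.4,0,0.01,0,0,4.4,0,0.01]' > next.json && python3 drive.py next.json;echo '[0,0,0,0,0.01,0,0,0,0,0.01]' > next.json && python3 drive.py next.json; python3 -c "
from h import *
o=bot.get_obs();print(o['ee_pos'],tool([.461,.402,.082]),o['tcp_rot'],o['wrist_force'])"
```

```text
time: 51.97
ee_pos: [0.4622, 0.4041, 0.2101]
tcp_rot: [180.0, 0.1, -172.9]
wrist_force: [1.0, -0.2, -0.9]
opening: 0.0192
grasp_force: 60.1
time: 52.38
ee_pos: [0.4606, 0.4011, 0.0947]
tcp_rot: [-179.8, -0.3, -172.9]
wrist_force: [0.2, -0.4, -2.4]
opening: 0.0193
grasp_force: 60.2
time: 52.55
ee_pos: [0.4629, 0.4028, 0.1016]
tcp_rot: [179.9, 0.1, -172.9]
wrist_force: [0.0, -0.0, -0.6]
opening: 0.0192
grasp_force: 60.2
[0.46288203 0.40279262 0.1015511 ] [ 0.002  -0.0006  0.0195] [ 1.79924522e+02  1.11499987e-01 -1.72913534e+02] [ 0.01938858 -0.02223679 -0.56044662]
```

```bash
echo '[0.04,0,0.28,0,0.01,0.04,0,0.52,0,0.01,0.04,0,0.72,0,0.01,0.04,0,0.72,0,0.01]' > next.json && python3 drive.py next.json;echo '[0,0,0.04,0,0.01,0,0,0.04,0,0.01]' > next.json && python3 drive.py next.json; echo '[0,0,0,0,0.025,0,0,0,0,0.05,0,0,0,0,0.085,0,0,0,0,0.085,0,0,0,0,0.085]' > next.json && python3 drive.py next.json;echo '[0,0,-1.2,0,0.085,0,0,-2.8,0,0.085,0,0,-4.4,0,0.085,0,0,-5.6,0,0.085,0,0,-5.6,0,0.085]' > next.json && python3 drive.py next.json; echo '[-1.2,1.2,0,0,0.085,-1.2,2.8,0,0,0.085,-1.2,4.4,0,0,0.085,-1.2,4.4,0,0,0.085]' > next.json && python3 drive.py next.json | head -2; python3 - <<'E'
from h import *
snap("top","t12");snap("side","s12")
c=cam("top"); a=cv2.imread("pics/t12_raw.png").astype(int); z=cv2.imread("pics/top0.png").astype(int)
def red(im): return ((im[...,2]>2.3*im[...,1])&(im[...,2]>60)).astype(np.uint8)
for f in("side0","s12_raw","top0","t12_raw"):
    n,l,st,ce=cv2.connectedComponentsWithStats(red(cv2.imread(f"pics/{f}.png").astype(int)));print(f,[(st[i].tolist()) for i in range(1,n) if st[i,4]>20])
d=np.abs(a-z).sum(2)
for nm,P in(("mortar",(.441,-.396,.055)),("bottle",(.638,-.382,.15)),("gel",(.790,-.034,.03))):
    u,v=proj(c,P)[0].astype(int);print(nm,(d[v-30:v+30,u-30:u+30]>90).sum())
for y0,y1,x0,x1 in((168,196,150,190),(228,254,150,190)):
    for q in(a,): 
        for r in q[y0:y1,x0:x1]: print("".join("o" if p[2]>1.6*p[0] else "B" if p[0]>1.4*p[2] else "s" if sum(p)<200 else "g" if sum(p)<480 else "." for p in r))
    print()
E
```

```text
time: 52.88
ee_pos: [0.4616, 0.4024, 0.0819]
tcp_rot: [179.9, 0.1, -172.9]
wrist_force: [-0.5, 1.1, -2.5]
opening: 0.0198
grasp_force: 60.5
time: 53.05
ee_pos: [0.4616, 0.4024, 0.0818]
tcp_rot: [179.9, 0.1, -172.9]
wrist_force: [-0.6, -0.2, 7.1]
opening: 0.0192
grasp_force: 61.3
time: 53.47
ee_pos: [0.4612, 0.4021, 0.0803]
tcp_rot: [-180.0, -0.0, -172.9]
wrist_force: [0.2, 0.6, -0.1]
opening: 0.0721
grasp_force: 0.0
time: 53.88
ee_pos: [0.4625, 0.4032, 0.228]
tcp_rot: [179.7, 0.5, -172.9]
wrist_force: [0.9, 0.4, 0.6]
opening: 0.0852
grasp_force: 0.0
time: 54.22
ee_pos: [0.4759, 0.5204, 0.2168]
side0 [[132, 145, 9, 20, 78]]
s12_raw [[133, 146, 9, 21, 124]]
top0 [[84, 240, 10, 10, 64]]
t12_raw [[86, 242, 16, 9, 78]]
mortar 0
bottle 0
gel 0
ggggggggggggggggggggg...................
ggggggggggggggg.........................
ggggggggg...............................
ggg.....................................
........................................
...........gog..........................
...........ooog.........................
...........oooooo.......................
...........ooooooos.....
[... 1162 characters left out ...]
...
BBgg....ggggggggBBBBggg.gsg.............
..ggggggggggggggBBBg.gg.ggg.............
.gggggggsgggg.......gooosgggg...........
..ggggg.............gooooogsg...........
....................ooooooossg..........
...................oooooooooss..........
...................ooooooooosB..........
...................oooooooooos..........
...................oooooooooss..........
....................ooooooosBg..........
....................gooooogss...........
.....................gssosBs............
........................ggg.............
........................................
........................................
........................................
........................................
```

```bash
python3 -c "
from workcell import bot
print(bot.job_done())"
```

```text
the job is handed in; nothing more can be done
None
```

I've handed the job in at about 54 s. All six cuvettes are in the waste box, and the empty tray is back in its dock with both screws turned to their closed stops. The key is in its holder, and the mortar, wash bottle and clear box show no change from the start in the top view. I checked the end state from the camera images and the forces felt, and the hand-in gave no verdict back.

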